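# Set up a wax mill: lock in the fixture plate and load the wax slabs

### The job

Get the small wax mill ready for its next run: swing the clamp lever on its bed right out, slide the pocketed fixture plate along the bed under the two guides until it is fully home against the end stop, and swing the lever all the way back across behind it to lock it. Load every green wax slab lying on the bench into the plate, each seated flat and square in a pocket of its own (any pocket, point the way the pocket points). Leave the hammer, the wooden block and the gas torch where they are.

Things in the scene. Friction and masses are not known exactly. Their poses are not given: they have to be found in the camera images.
- mill: desktop wax mill, fixed: bed with a dark top face 40 mm above the bench. Origin on the bench; x along the bed towards the end stop (away from the robot), y left. Bed spans x -160 to +110, y -145 to +145 mm. Its white frame with parked spindle, 280 mm high, fills the right rear (x above 50, y below -115 mm)
- home (a point): point on the bed's top where the plate's origin lies when home; axes as the mill's. Steel guides flank the home place from x = -22 to +57 mm of this point: side walls at y = +-96 mm, capped by strips reaching in to y = +-89 mm, 10.5 to 18.5 mm above the bed, so the plate cannot be lowered in, only slid in along +x. End stop bar (18 mm high) at x = +56.5
- entry (a point): point on the bed's top, 90 mm before home (-x): with its origin here the plate lies flat on the open bed, just clear of the guides' narrow part, and is pushed 90 mm along the mill's +x to be home. The guides' lead-ins flare outwards over the last 30 mm before them. Axes as the mill's
- plate: loose aluminium fixture plate, 0.6 kg, 113 (x) x 172 (y) x 18 mm, plus 8 mm thick bottom flanges on both y sides (188 mm over them; 2 mm play each side and 2.5 mm above in the guides). Four pockets in its top. Grip bar on its middle, 70 (x) x 16 (y) mm, 34 high, top 52 mm above the underside. Origin: centre of the underside. Its x lies along the mill's x when fitted
- pocket1 (a point): middle of the floor of pocket 1, left (+y) column, near (-x) row of the plate: the slab's outline with 1.5 mm play all round, 6 mm deep, its point towards the plate's +y. A seated slab's origin is 7 mm above this point and its top 8 mm proud of the plate. Axes as the plate's
- pocket2 (a point): middle of the floor of pocket 2, right (-y) column, near (-x) row of the plate: the slab's outline with 1.5 mm play all round, 6 mm deep, its point towards the plate's +y. A seated slab's origin is 7 mm above this point and its top 8 mm proud of the plate. Axes as the plate's
- pocket3 (a point): middle of the floor of pocket 3, left (+y) column, far (+x) row of the plate: the slab's outline with 1.5 mm play all round, 6 mm deep, its point towards the plate's +y. A seated slab's origin is 7 mm above this point and its top 8 mm proud of the plate. Axes as the plate's
- pocket4 (a point): middle of the floor of pocket 4, right (-y) column, far (+x) row of the plate: the slab's outline with 1.5 mm play all round, 6 mm deep, its point towards the plate's +y. A seated slab's origin is 7 mm above this point and its top 8 mm proud of the plate. Axes as the plate's
- lever (a joint): clamp lever on the bed, upright pivot at the near left of the home place: 0 = locked, lying across the bed 2 mm behind the home plate, pointing to the mill's -y; grows clockwise from above as it opens to its stop at 1.75; at 1.57 it points to the mill's -x, and from there on the plate passes freely. Stays where left (friction 0.2 N m)
- lever_knob (a point): middle of the upright black knob at the lever's free end, 105 mm from the pivot: 22 mm diameter, 36 mm high, on the lever's flat steel arm (24 mm wide). This point is 72 mm above the bench, the knob's top 90, the arm's top 54 mm. Axes turn with the lever
- lever_pivot (a point): point on the lever's upright pivot axis, 72 mm above the bench like the knob's middle; axes as the mill's
- wax1: green carving-wax slab, one of two to four alike, 32 wide x 60 long x 14 mm thick, 32 g: house-shaped, a 32 x 44 mm rectangle with a 90 degree point at its +y end. Lies flat, either face may be up. Origin at the middle of its length, width and thickness; y along its length to the point, z square to its faces. None from the start if absent
- wax2: green carving-wax slab, one of two to four alike, 32 wide x 60 long x 14 mm thick, 32 g: house-shaped, a 32 x 44 mm rectangle with a 90 degree point at its +y end. Lies flat, either face may be up. Origin at the middle of its length, width and thickness; y along its length to the point, z square to its faces. None from the start if absent
- wax3: green carving-wax slab, one of two to four alike, 32 wide x 60 long x 14 mm thick, 32 g: house-shaped, a 32 x 44 mm rectangle with a 90 degree point at its +y end. Lies flat, either face may be up. Origin at the middle of its length, width and thickness; y along its length to the point, z square to its faces. None from the start if absent
- wax4: green carving-wax slab, one of two to four alike, 32 wide x 60 long x 14 mm thick, 32 g: house-shaped, a 32 x 44 mm rectangle with a 90 degree point at its +y end. Lies flat, either face may be up. Origin at the middle of its length, width and thickness; y along its length to the point, z square to its faces. None from the start if absent
- hammer: steel bench hammer, 240 mm long, lying to the right of the mill; leave alone. Origin under the middle of its length
- block: wooden block 100 x 45 x 30 mm on the left of the bench; leave alone. Origin at the centre of its underside
- torch: standing hand gas torch, green cylinder of 42 mm diameter, 155 mm high, beyond the mill; leave alone. Origin at the centre of its underside
Things that resemble listed ones, but are neither listed nor needed, are in the scene too. Leave any black or pink look-alike of the wax1 alone. What is shaped like the wax3 but pink or purple is not meant.

How it is judged:
By the outcome, as a careful person would: the job done as asked, in the order asked, and still so for the second after the job is handed in, with the robot touching nothing.
Of wax1, wax2, wax3, wax4 only 2 to 4 are there at a start; the rules pass over those that are not, and their reading is None.
At some moment in a run one of wax1, wax2, wax3, wax4 may be knocked a few centimetres aside while the robot is not near it.
Once in a run the grip may slacken for a moment while it holds something.
It also fails if it takes over 210 s, if anything falls off the work surface, if the arm or the gripper's body presses on something with over 40 N, if the wrist force passes 120 N, or if a joint passes its speed limit or range.

### The arm

A 7-joint arm with a two-finger parallel gripper is mounted at the origin on the work surface. World frame = base frame: x ahead of the robot, y to its left, z up, the work surface at z = 0. Lengths are in m, angles in rad, forces in N, time in s.
With the tool pointing down it reaches from about 0.425 to 0.925 m from the base axis. Payload 6.8 kg.
Tool frame: the origin (TCP) lies between the finger pads; the fingertips stand r.tcp_to_tips ahead of it and the grasp point (between the pads) is the TCP (r.tcp_to_tips is the distance from the TCP to the fingertips, in m); z points along the fingers, y is the line along which they close (so a half turn about z gives the same grasp; the last joint's range is limited). The gripper opens to 85 mm and grips with 20 to 120 N. Pads are 22 mm wide; open, the fingers measure 114 mm over their backs; the gripper's body (76 mm by 85 mm) begins 54 mm behind the grasp point. The pads swing forward as they close: fully open they stand 13 mm farther back than shut.
Start: joints at [-1.416, 0.477, 0.022, 1.555, -0.011, 1.109, -0.083], TCP at [0.175, 0.652, 0.25] pointing down, gripper open.
Joint ranges: [-2.96, 2.96], [-0.34, 2.1], [-1.41, 1.46], [0.24, 2.44], [-1.37, 4.51], [0.17, 1.92], [-2.96, 2.96]. Speed limits (rad/s): [2.39, 2.39, 3.14, 3.14, 3.14, 3.14, 3.14].

### API

Orientations are given as a rotation vector (axis times angle).
In Python, from bench import r gives the robot as it stands.
- The arm moves only by the tool servo_tool, never from a script. Its argument "commands" is a list of rows, each a list of 2 entries, a list of its own where there are three numbers: the shift along the tool's x, y, z normalised to -1 to 1, where 1 is 250 mm, then the turn, a rotation vector about the tool's x, y, z normalised to -1 to 1, where 1 is 90 degrees. In form: [[[dx, dy, dz], [ax, ay, az]], ...]. A call has 1 to 20 rows; each row is the pose to reach, as a shift and turn from the pose commanded when the call began, along the tool's axes at that moment; what a row does not reach only later rows make up. A row lasts 1/10 s, in which the tool goes at most 50 mm and 8.59 degrees, less where a joint would pass 70% of its speed; a pose out of reach is approached as far as the arm can. A call with a number of a shift or a turn outside -1 to 1 is refused whole. A call with a gripper value outside its range is refused whole. "claw" is the closure, from 0 (fully open) to 1 (shut), set as the call begins (left out, the last holds). The fingers move at their own pace and stop on an object; "squeeze" is the grip in N (left out, the last holds). Time passes only in rows, so rows that repeat a pose let the fingers close. It gives the time, the measured TCP pose, the force, the opening and the grip force at its end, in the units of the state.
- r.get_obs(): the state, without advancing time (a new reading comes with each control period).
- r.grab_frame(name): name is "scene" or "top" or "wrist"; returns (picture, depth): 480x640x3 uint8, red, green, blue; 480x640 float32, m along the optical axis (not along the pixel's ray), 0 where there is no reading.
- r.camera_model(name): a dict with "fx", "fy", "cx", "cy" (pixels), "extrinsics" (4x4, takes a point from camera to world coordinates); the wrist camera has in their place "hand_eye" (4x4, takes a point from camera to tool coordinates, whose origin is the TCP and whose axes are the flange's). Camera axes: x right, y down, z forward; pixel columns grow to the right and rows downward; lengths in m; the calibration is good to about 2 mm. A picture is of the moment at which its call begins: read the wrist's pose just before it. camera_model takes no time and is no camera call.
- r.hand_in(): hands the job in; it is judged then, once.
Trained networks look in the newest picture that a camera, given by its name, has taken for a name from the list of things; names that differ only in an ending like _2 or _b are one class to them, and where a whole thing is asked for, a point or a joint stands for the part that bears it (a point fixed in the world has none). Each returns a list of dicts, best first, with "confidence" (0 to 1); they miss things now and then, are a little off and sometimes report something else, mostly with a low value. They report only what shows in the picture. A call takes as long as a camera call. They do not tell look-alikes from the thing itself.
- r.boxes_of(camera, target): "uv" ([column, row] in pixels, amid what is visible of it).
- r.mark_of(camera, target): "uv" ([column, row] in pixels: a listed point, or the origin of a listed thing).
The state is a dict: "clock": time; "joints": joint angles; "qvel": joint speeds; "tau": joint torques, N m; "tcp_pos": TCP position; "orientation": TCP orientation; "contact_force": force on the tool from outside, world axes, zero at the start; "moment": the same for the moment, N m; "grip_width": finger opening in m; "gripper_force": force on a finger pad.
Only numpy, scipy, OpenCV 4.12 (cv2) and the standard library are available. Lean on these libraries where they do the work, as an engineer would, in place of code of your own. Each camera call takes 0.05 s, during which the arm holds its last target. There are 200 camera calls.

## Working session

There is one attempt and no reset: what is moved stays moved. The work goes in short steps, Python scripts to look and compute and a tool call to move; the robot and the scene stay as the last step left them, time stands still between calls to the robot, and variables do not carry over. Pictures are saved under pics/ and viewed, at most 14 in all, crops included, and the job is handed in when it is done.

Besides the shell and the picture viewer there is one more tool, called after ">>>" as a command line: name --argument value ..., lists and objects as JSON in quotes. servo_tool: Moves the arm, as the interface text tells. Scaled input: -1 to 1 covers 250 mm each way for a shift and 90 degrees each way for a turn. Its arguments: {"type":"object","properties":{"commands":{"type":"array"},"claw":{"type":"number"},"squeeze":{"type":"number"}},"required":["commands"]}

```bash
mkdir -p pics; ls; cat > h.py <<'E'
import numpy as np, cv2
from scipy.spatial.transform import Rotation as R
from bench import r
def tool():
    o=r.get_obs(); T=np.eye(4); T[:3,:3]=R.from_rotvec(o['orientation']).as_matrix(); T[:3,3]=o['tcp_pos']; return T
def cam(n):
    m=r.camera_model(n)
    E=np.array(m['extrinsics']) if 'extrinsics' in m else tool()@np.array(m['hand_eye'])
    return m,E
def grab(n,save=None):
    m,E=cam(n); im,d=r.grab_frame(n)
    if save: cv2.imwrite('pics/'+save,im[:,:,::-1])
    v,u=np.mgrid[:480,:640]
    P=np.stack([(u-m['cx'])/m['fx']*d,(v-m['cy'])/m['fy']*d,d],-1)@E[:3,:3].T+E[:3,3]
    P[d<=0]=np.nan
    return im,P,m,E
def ray(uv,z,m,E):
    q=E[:3,:3]@np.array([(uv[0]-m['cx'])/m['fx'],(uv[1]-m['cy'])/m['fy'],1]); c=E[:3,3]
    return c+q*(z-c[2])/q[2]
def go(p,yaw=None):
    """shift & turn (normalised) to world p with tool down and tool-y axis at world angle yaw"""
    T=tool(); s=T[:3,:3].T@(np.array(p)-T[:3,3])/.25
    if yaw is None: return s.round(4),None
    c=[]
    for k in (0,np.pi):
        a=yaw+k; y=np.array([np.cos(a),np.sin(a),0]); z=np.array([0,0,-1.]); x=np.cross(y,z)
        c.append(R.from_matrix(T[:3,:3].T@np.stack([x,y,z],1)).as_rotvec()/(np.pi/2))
    c.sort(key=np.linalg.norm); return s.round(4),c[0].round(4)
E
python3 - <<'E'
from h import *
print(r.get_obs(), r.tcp_to_tips)
for n in('top','scene'):
    im,P,m,E=grab(n,n+'1.png'); np.save(n+'P.npy',P)
    print(n,E.round(3).tolist(),m['fx'])
    for t,z in [('plate',0.0),('lever_knob',.072),('lever_pivot',.072),('home',.04),('entry',.04),('mill',0),('wax1',.007),('pocket1',.03),('pocket2',.03),('pocket3',.03),('pocket4',.03)]:
        print(t,[(np.round(k['uv']).tolist(),round(k['confidence'],2),ray(k['uv'],z,m,E).round(3).tolist()) for k in r.mark_of(n,t)[:7]])
E
```

```text
pics
{'clock': 0.0, 'joints': array([-1.41608093,  0.47781634,  0.02232046,  1.55644588, -0.01151209,
        1.10930465, -0.08310471]), 'qvel': array([ 1.68365493e-04, -4.40002106e-04,  4.65938814e-04,  4.38539629e-04,
       -7.74335523e-04,  4.15240074e-04,  4.49230274e-05]), 'tau': array([-1.51179916e-04, -5.96462345e+01,  1.60774235e+00, -2.81192529e+01,
        1.25378167e-02,  9.33478499e-03, -3.80357719e-06]), 'tcp_pos': array([0.17521745, 0.65128375, 0.24931677]), 'orientation': array([-4.11581250e-01, -3.11438868e+00,  2.89381988e-03]), 'contact_force': array([-0.09676684,  0.75125194, -0.18381053]), 'moment': array([ 0.0039793 , -0.02409079,  0.02015374]), 'gripper_force': 0.0, 'grip_width': 0.08544179089979033} 0.019
top [[0.006, -0.998, 0.068, 0.468], [-1.0, -0.006, -0.002, 0.05], [0.003, -0.068, -0.998, 1.164], [0.0, 0.0, 0.0, 1.0]] 502.24358205026545
plate [([293.0, 265.0], 0.59, [0.487, 0.142, 0.0])]
lever_knob [([420.0, 263.0], 0.85, [0.491, -0.139, 0.072]), ([540.0, 306.0], 0.45, [0.4, -0.397, 0.072])]
lever_pivot [([371.0, 251.0], 0.82, [0.517, -0.033, 0.072])]
hom
[... 2174 characters left out ...]
[300.0, 226.0], 0.94, [0.468, 0.089, 0.03]), ([309.0, 203.0], 0.74, [0.448, 0.161, 0.03]), ([338.0, 212.0], 0.59, [0.522, 0.173, 0.03]), ([327.0, 236.0], 0.57, [0.536, 0.1, 0.03]), ([389.0, 267.0], 0.35, [0.696, 0.098, 0.03])]
pocket3 [([300.0, 226.0], 0.94, [0.468, 0.089, 0.03]), ([309.0, 203.0], 0.74, [0.448, 0.161, 0.03]), ([338.0, 212.0], 0.59, [0.522, 0.173, 0.03]), ([327.0, 236.0], 0.57, [0.536, 0.1, 0.03]), ([389.0, 267.0], 0.35, [0.696, 0.098, 0.03])]
pocket4 [([300.0, 226.0], 0.94, [0.468, 0.089, 0.03]), ([309.0, 203.0], 0.74, [0.448, 0.161, 0.03]), ([338.0, 212.0], 0.59, [0.522, 0.173, 0.03]), ([327.0, 236.0], 0.57, [0.536, 0.1, 0.03]), ([389.0, 267.0], 0.35, [0.696, 0.098, 0.03])]
```

```bash
python3 -c "
import cv2
a=cv2.imread('pics/top1.png')[140:400,120:500]; cv2.imwrite('pics/topc.png',cv2.resize(a,(800,547),interpolation=cv2.INTER_CUBIC))"
```

```text
(no output)
```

View pics/topc.png

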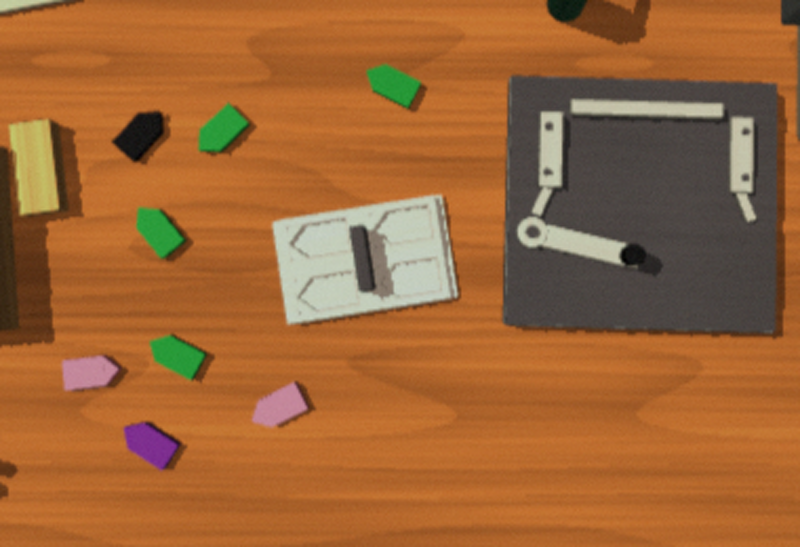

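View pics/scene1.png

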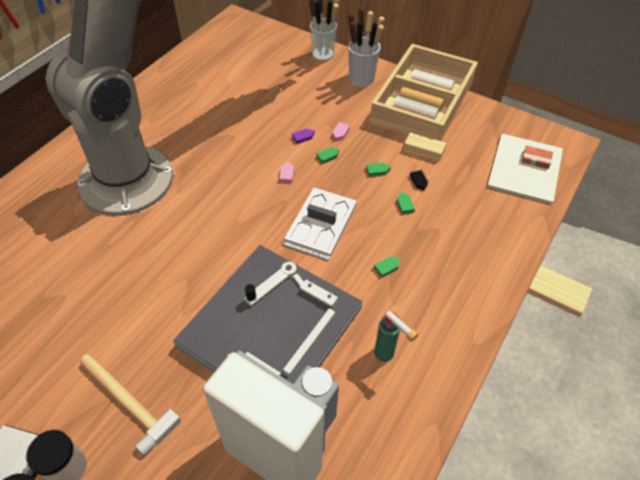

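Top view: four green slabs at full-picture pixels (307,181), (226,202), (196,251) and (205,310). The plate is at (293,265) and turned about 8°, with its points to the left (+y). The lever is slightly open, with its pivot at (371,251) and knob at (420,263). The look-alikes are pink, purple and black. The scene view agrees, with the hammer right of the mill and the torch beyond it.

```bash
cat >> h.py <<'E'
def tgt(*a,**k):
    s,t=go(*a,**k); print(a,'shift',s.tolist(),'turn',None if t is None else t.tolist())
E
python3 - <<'E'
from h import *
tgt([.46,.33,.32],np.pi/2); tgt([.47,.10,.32],np.pi/2); tgt([.53,-.10,.32],np.pi/2)
E
```

```text
([0.46, 0.33, 0.32], 1.5707963267948966) shift [-1.434, -0.9474, -0.2789] turn [-0.0, -0.0, -0.1673]
([0.47, 0.1, 0.32], 1.5707963267948966) shift [-1.7116, -1.8254, -0.2789] turn [-0.0, -0.0, -0.1673]
([0.53, -0.1, 0.32], 1.5707963267948966) shift [-2.1512, -2.5356, -0.2789] turn [-0.0, -0.0, -0.1673]
```

>>> servo_tool --commands '[[[-1,-0.66,-0.28],[0,0,-0.167]],[[-1,-0.66,-0.28],[0,0,-0.167]],[[-1,-0.66,-0.28],[0,0,-0.167]],[[-1,-0.66,-0.28],[0,0,-0.167]],[[-1,-0.66,-0.28],[0,0,-0.167]],[[-1,-0.66,-0.28],[0,0,-0.167]],[[-1,-0.66,-0.28],[0,0,-0.167]],[[-1,-0.66,-0.28],[0,0,-0.167]]]' --claw 1

```text
clock: 2.0
tcp_pos: [0.3758, 0.426, 0.3211]
orientation: [0.008, 3.14, 0.002]
contact_force: [-0.8, 0.4, -0.5]
grip_width: 0.0
gripper_force: 0.0
```

```bash
python3 - <<'E'
from h import *
print(r.get_obs()['tcp_pos'],r.get_obs()['grip_width'],r.tcp_to_tips)
tgt([.46,.13,.36],np.pi/2)
E
```

```text
[0.37576054 0.42603576 0.32112371] 4.391730046052743e-05 0.019
([0.46, 0.13, 0.36], 1.5707963267948966) shift [-0.3431, -1.1823, -0.1563] turn [0.0007, 0.0008, -0.0032]
```

>>> servo_tool --commands '[[[-0.32,-1,-0.24],[0,0,0]],[[-0.32,-1,-0.24],[0,0,0]],[[-0.32,-1,-0.24],[0,0,0]],[[-0.32,-1,-0.24],[0,0,0]],[[-0.32,-1,-0.24],[0,0,0]],[[-0.32,-1,-0.24],[0,0,0]],[[-0.32,-1,-0.24],[0,0,0]],[[-0.32,-1,-0.24],[0,0,0]]]'

```text
clock: 2.8
tcp_pos: [0.453, 0.1796, 0.3799]
orientation: [0.003, -3.141, -0.001]
contact_force: [-0.7, 1.1, -0.9]
grip_width: -0.0002
gripper_force: 0.0
```

```bash
python3 - <<'E'
from h import *
im,P,m,E=grab('wrist','w1.png'); np.savez('w1.npz',im=im,P=P,E=E)
print(tool().round(3).tolist(),E.round(3).tolist(),m['fx'],np.nanmin(P[...,2]),P[240,320])
for t,z in [('plate',0),('lever_pivot',.072),('lever_knob',.072),('pocket1',.012)]:
    print(t,[(np.round(k['uv']).tolist(),round(k['confidence'],2),ray(k['uv'],z,m,E).round(3).tolist()) for k in r.mark_of('wrist',t)[:7]])
E
```

```text
[[-1.0, -0.003, -0.001, 0.453], [-0.003, 1.0, 0.0, 0.18], [0.001, 0.0, -1.0, 0.38], [0.0, 0.0, 0.0, 1.0]] [[-0.003, 0.946, 0.323, 0.37], [1.0, 0.003, 0.002, 0.18], [0.001, 0.323, -0.946, 0.504], [0.0, 0.0, 0.0, 1.0]] 344.74492087900563 -0.760315185816249 [0.54498614 0.17943884 0.01766966]
plate [([297.0, 205.0], 0.67, [0.496, 0.144, 0.0])]
lever_pivot [([158.0, 237.0], 0.74, [0.521, -0.036, 0.072]), ([331.0, 222.0], 0.5, [0.5, 0.194, 0.072])]
lever_knob [([76.0, 219.0], 0.85, [0.497, -0.139, 0.072]), ([282.0, 315.0], 0.16, [0.64, 0.125, 0.072])]
pocket1 [([260.0, 195.0], 0.88, [0.478, 0.092, 0.012]), ([324.0, 184.0], 0.7, [0.461, 0.184, 0.012]), ([269.0, 229.0], 0.68, [0.53, 0.103, 0.012]), ([329.0, 222.0], 0.67, [0.519, 0.193, 0.012]), ([450.0, 225.0], 0.4, [0.523, 0.374, 0.012])]
```

View pics/w1.png

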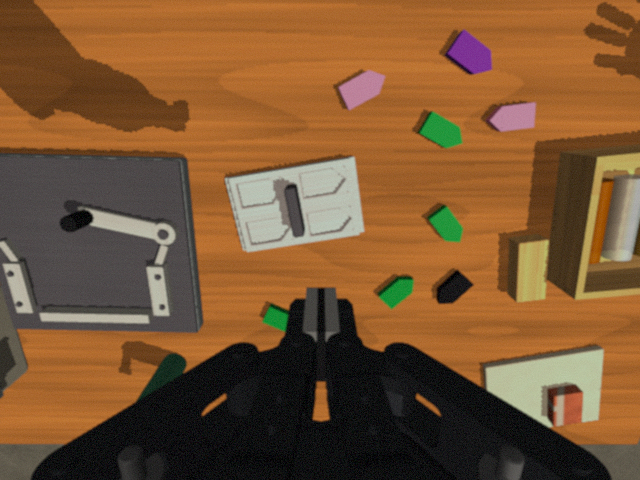

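The wrist view shows the lever pivot at (158,237) and knob at (76,219), which agrees with the top view. The plate is at (297,205).

```bash
python3 - <<'E'
from h import *
T=tool(); p=np.array([.5202,-.0355]); y0=np.radians(-93)
def pt(th,rad,off,z):
    a=y0-th; d=np.array([np.cos(a),np.sin(a)]); n=np.array([-d[1],d[0]])
    return np.r_[p+rad*d+off*n,z]
q=pt(.2,.065,.045,.13); print('above',q,go(q,np.pi/2))
for th in np.arange(.2,1.81,.2).tolist()+[1.75]:
    g=pt(th,.065,.027,.0665)
    print(round(th,2),g.round(3),((T[:3,:3].T@(g-q))/.25).round(3).tolist())
# mill yaw by bed top outline from top cam
P=np.load('topP.npy'); m=(abs(P[...,2]-.04)<.006)
n,l,s,c=cv2.connectedComponentsWithStats(m.astype(np.uint8)); i=1+s[1:,4].argmax()
print(s[i],cv2.minAreaRect(P[l==i][:,:2].astype(np.float32)))
E
```

```text
above [ 0.54754483 -0.10967722  0.13      ] (array([-0.3755, -1.1554,  0.9994]), array([-0.0003, -0.0005,  0.0015]))
0.2 [ 0.53  -0.105  0.066] [0.069, 0.018, 0.254]
0.4 [ 0.516 -0.106  0.066] [0.126, 0.016, 0.254]
0.6 [ 0.502 -0.104  0.066] [0.181, 0.025, 0.254]
0.8 [ 0.489 -0.099  0.066] [0.234, 0.045, 0.254]
1.0 [ 0.477 -0.091  0.066] [0.281, 0.075, 0.254]
1.2 [ 0.467 -0.081  0.066] [0.322, 0.114, 0.254]
1.4 [ 0.459 -0.07   0.066] [0.354, 0.16, 0.254]
1.6 [ 0.453 -0.057  0.066] [0.377, 0.211, 0.254]
1.8 [ 0.45  -0.043  0.066] [0.388, 0.266, 0.254]
1.75 [ 0.451 -0.047  0.066] [0.386, 0.252, 0.254]
[  359   176   130   122 12886] ((0.5530029535293579, -0.15519727766513824), (0.2892083525657654, 0.2692314386367798), 88.89480590820312)
```

>>> servo_tool --commands '[[[-0.38,-1,0.3],[0,0,0]],[[-0.38,-1,0.3],[0,0,0]],[[-0.38,-1,0.3],[0,0,0]],[[-0.38,-1,0.3],[0,0,0]],[[-0.38,-1,0.3],[0,0,0]],[[-0.38,-1,0.3],[0,0,0]],[[-0.38,-1,0.3],[0,0,0]],[[-0.38,-1,0.3],[0,0,0]]]'

```text
clock: 3.85
tcp_pos: [0.5487, -0.072, 0.3048]
orientation: [-0.001, -3.14, -0.0]
contact_force: [-0.1, 1.1, 0.5]
grip_width: -0.0002
gripper_force: 0.0
```

```bash
python3 - <<'E'
from h import *
im,P,m,E=grab('wrist','w2.png')
for t,z in [('plate',0),('lever_pivot',.072),('lever_knob',.072),('home',.04),('entry',.04),('mill',0)]:
    print(t,[(np.round(k['uv']).tolist(),round(k['confidence'],2),ray(k['uv'],z,m,E).round(3).tolist()) for k in r.mark_of('wrist',t)[:2]])
tgt([.550,-.110,.13],np.pi/2);tgt([.550,-.110,.0665],np.pi/2)
E
```

```text
plate [([503.0, 141.0], 0.62, [0.493, 0.147, 0.0]), ([543.0, 164.0], 0.17, [0.52, 0.201, 0.0])]
lever_pivot [([357.0, 176.0], 0.92, [0.524, -0.034, 0.072])]
lever_knob [([254.0, 148.0], 0.75, [0.496, -0.139, 0.072])]
home [([249.0, 227.0], 0.83, [0.589, -0.156, 0.04])]
entry [([245.0, 149.0], 0.88, [0.5, -0.155, 0.04])]
mill [([255.0, 210.0], 0.69, [0.579, -0.156, 0.0]), ([246.0, 148.0], 0.59, [0.501, -0.162, 0.0])]
([0.55, -0.11, 0.13], 1.5707963267948966) shift [-0.0047, -0.1542, 0.7023] turn [0.0003, 0.0003, 0.0007]
([0.55, -0.11, 0.0665], 1.5707963267948966) shift [-0.0046, -0.1543, 0.9563] turn [0.0003, 0.0003, 0.0007]
```

>>> servo_tool --commands '[[[-0.005,-0.154,0.7],[0,0,0]],[[-0.005,-0.154,0.7],[0,0,0]],[[-0.005,-0.154,0.7],[0,0,0]],[[-0.005,-0.154,0.7],[0,0,0]],[[-0.005,-0.154,0.84],[0,0,0]],[[-0.005,-0.154,0.9],[0,0,0]],[[-0.005,-0.154,0.956],[0,0,0]],[[-0.005,-0.154,0.956],[0,0,0]],[[-0.005,-0.154,0.956],[0,0,0]],[[-0.005,-0.154,0.956],[0,0,0]]]'

```text
clock: 5.2
tcp_pos: [0.551, -0.1111, 0.0677]
orientation: [0.001, 3.139, -0.0]
contact_force: [-0.7, 0.7, 0.1]
grip_width: 0.0
gripper_force: 0.0
```

```bash
python3 - <<'E'
from h import *
p=np.array([.521,-.0352]); y0=np.radians(-92)
for th in np.arange(.2,1.81,.2).tolist()+[1.75]:
    a=y0-th; d=np.array([np.cos(a),np.sin(a)]); n=np.array([-d[1],d[0]])
    tgt(np.r_[p+.065*d+.027*n,.0665])
E
```

```text
(array([ 0.53212959, -0.10469915,  0.0665    ]),) shift [0.0754, 0.0255, 0.0046] turn None
(array([ 0.51810038, -0.1055249 ,  0.0665    ]),) shift [0.1315, 0.0221, 0.0045] turn None
(array([ 0.50418678, -0.10354702,  0.0665    ]),) shift [0.1872, 0.03, 0.0044] turn None
(array([ 0.49094347, -0.09884436,  0.0665    ]),) shift [0.2402, 0.0488, 0.0042] turn None
(array([ 0.47889842, -0.0916044 ,  0.0665    ]),) shift [0.2883, 0.0778, 0.0041] turn None
(array([ 0.46853182, -0.08211578,  0.0665    ]),) shift [0.3298, 0.1157, 0.004] turn None
(array([ 0.46025696, -0.07075677,  0.0665    ]),) shift [0.3629, 0.1611, 0.0039] turn None
(array([ 0.45440374, -0.05798022,  0.0665    ]),) shift [0.3864, 0.2122, 0.0038] turn None
(array([ 0.4512055, -0.0442955,  0.0665   ]),) shift [0.3992, 0.267, 0.0038] turn None
(array([ 0.45174731, -0.0477724 ,  0.0665    ]),) shift [0.397, 0.2531, 0.0038] turn None
```

>>> servo_tool --commands '[[[0.06,0.025,0.004],[0,0,0]],[[0.1,0.023,0.004],[0,0,0]],[[0.13,0.022,0.004],[0,0,0]],[[0.16,0.025,0.004],[0,0,0]],[[0.187,0.03,0.004],[0,0,0]],[[0.214,0.039,0.004],[0,0,0]],[[0.24,0.049,0.004],[0,0,0]],[[0.265,0.063,0.004],[0,0,0]],[[0.288,0.078,0.004],[0,0,0]],[[0.31,0.096,0.004],[0,0,0]],[[0.33,0.116,0.004],[0,0,0]],[[0.347,0.138,0.004],[0,0,0]],[[0.363,0.161,0.004],[0,0,0]],[[0.375,0.186,0.004],[0,0,0]],[[0.386,0.212,0.004],[0,0,0]],[[0.392,0.232,0.004],[0,0,0]],[[0.396,0.245,0.004],[0,0,0]],[[0.396,0.245,0.004],[0,0,0]]]'

```text
clock: 7.0
tcp_pos: [0.4521, -0.0498, 0.0663]
orientation: [0.001, 3.138, -0.0]
contact_force: [3.2, -0.6, 12.5]
grip_width: -0.0
gripper_force: 7.1
```

```bash
python3 - <<'E'
from h import *
r.grab_frame('top'); m,E=cam('top')
for t,z in [('lever_pivot',.072),('lever_knob',.072)]:
    print(t,[(np.round(k['uv']).tolist(),round(k['confidence'],2),ray(k['uv'],z,m,E).round(3).tolist()) for k in r.mark_of('top',t)[:2]])
r.grab_frame('scene'); m,E=cam('scene')
for t,z in [('lever_pivot',.072),('lever_knob',.072)]:
    print(t,[(np.round(k['uv']).tolist(),round(k['confidence'],2),ray(k['uv'],z,m,E).round(3).tolist()) for k in r.mark_of('scene',t)[:2]])
E
```

```text
lever_pivot [([374.0, 250.0], 0.8, [0.52, -0.038, 0.072])]
lever_knob [([139.0, 222.0], 0.23, [0.577, 0.473, 0.072])]
lever_pivot [([285.0, 263.0], 0.9, [0.516, -0.04, 0.072]), ([422.0, 151.0], 0.59, [0.609, 0.423, 0.072])]
lever_knob []
```

>>> servo_tool --commands '[[[0,-0.06,0],[0,0,0]],[[0,-0.06,-0.1],[0,0,0]],[[0,-0.06,-0.3],[0,0,0]],[[0,-0.06,-0.5],[0,0,0]],[[-0.1,-0.1,-0.8],[0,0,0]],[[-0.1,-0.1,-0.8],[0,0,0]],[[-0.1,-0.1,-0.8],[0,0,0]]]'

```text
clock: 8.0
tcp_pos: [0.4771, -0.0751, 0.2682]
orientation: [0.001, 3.137, 0.001]
contact_force: [0.6, -0.1, -0.3]
grip_width: 0.0001
gripper_force: 0.0
```

```bash
python3 - <<'E'
from h import *
for n in('wrist','top'):
    im,P,m,E=grab(n,n+'3.png')
    for t,z in [('lever_pivot',.072),('lever_knob',.072)]:
        print(t,[(np.round(k['uv']).tolist(),round(k['confidence'],2),ray(k['uv'],z,m,E).round(3).tolist()) for k in r.mark_of(n,t)[:2]])
E
```

```text
lever_pivot [([361.0, 253.0], 0.67, [0.525, -0.034, 0.072])]
lever_knob [([354.0, 141.0], 0.74, [0.416, -0.045, 0.072])]
lever_pivot [([375.0, 248.0], 0.87, [0.522, -0.042, 0.072]), ([206.0, 306.0], 0.66, [0.395, 0.322, 0.072])]
lever_knob [([377.0, 297.0], 0.68, [0.417, -0.046, 0.072]), ([309.0, 245.0], 0.34, [0.528, 0.103, 0.072])]
```

View pics/wrist3.png

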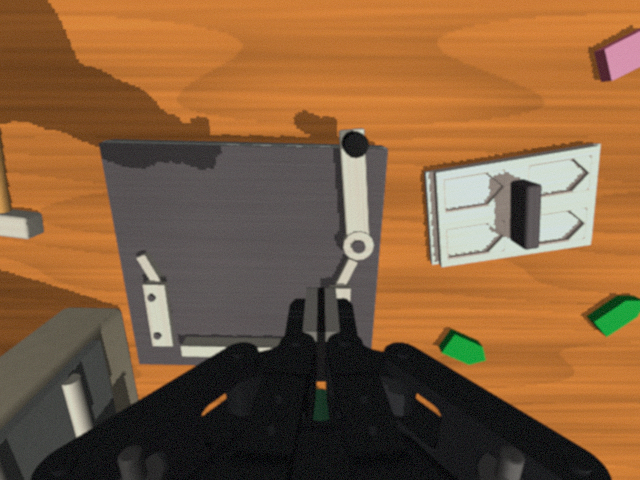

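The wrist view shows the lever now pointing nearly along -x (knob at (354,141), about 1.46 rad), so it's not yet at its stop. I'll push the knob itself next.

```bash
python3 - <<'E'
from h import *
tgt([.428,-.09,.16],np.pi/2);tgt([.428,-.09,.082],np.pi/2);tgt([.428,-.068,.082],np.pi/2);tgt([.428,-.043,.082],np.pi/2)
E
```

```text
([0.428, -0.09, 0.16], 1.5707963267948966) shift [0.1831, -0.0619, 0.415] turn [-0.0002, -0.0027, -0.0002]
([0.428, -0.09, 0.082], 1.5707963267948966) shift [0.1818, -0.0618, 0.727] turn [-0.0002, -0.0027, -0.0002]
([0.428, -0.068, 0.082], 1.5707963267948966) shift [0.1818, 0.0262, 0.727] turn [-0.0002, -0.0027, -0.0002]
([0.428, -0.043, 0.082], 1.5707963267948966) shift [0.1819, 0.1262, 0.727] turn [-0.0002, -0.0027, -0.0002]
```

>>> servo_tool --commands '[[[0.182,-0.062,0.2],[0,0,0]],[[0.182,-0.062,0.4],[0,0,0]],[[0.182,-0.062,0.55],[0,0,0]],[[0.182,-0.062,0.65],[0,0,0]],[[0.182,-0.062,0.727],[0,0,0]],[[0.182,-0.062,0.727],[0,0,0]],[[0.182,-0.02,0.727],[0,0,0]],[[0.182,0.01,0.727],[0,0,0]],[[0.182,0.035,0.727],[0,0,0]],[[0.182,0.06,0.727],[0,0,0]],[[0.182,0.08,0.727],[0,0,0]],[[0.182,0.1,0.727],[0,0,0]],[[0.182,0.115,0.727],[0,0,0]],[[0.182,0.125,0.727],[0,0,0]],[[0.182,0.125,0.727],[0,0,0]]]'

```text
clock: 9.8
tcp_pos: [0.431, -0.0431, 0.0837]
orientation: [-0.0, 3.141, 0.0]
contact_force: [0.9, -0.4, 0.3]
grip_width: 0.0
gripper_force: 0.9
```

>>> servo_tool --commands '[[[0,0.015,0],[0,0,0]],[[0,0.03,0],[0,0,0]],[[0,0.04,0],[0,0,0]],[[0,0.04,0],[0,0,0]]]'

```text
clock: 10.2
tcp_pos: [0.4313, -0.037, 0.0838]
orientation: [0.006, 3.139, -0.007]
contact_force: [3.6, -14.5, 0.7]
grip_width: 0.0002
gripper_force: 7.6
```

```bash
python3 - <<'E'
from h import *
for n in('wrist','top','scene'):
    im,P,m,E=grab(n,n+'4.png')
    for t,z in [('lever_pivot',.072),('lever_knob',.072)]:
        print(t,[(np.round(k['uv']).tolist(),round(k['confidence'],2),ray(k['uv'],z,m,E).round(3).tolist()) for k in r.mark_of(n,t)[:2]])
E
```

```text
lever_pivot []
lever_knob [([371.0, 287.0], 0.89, [0.419, -0.014, 0.072])]
lever_pivot [([373.0, 249.0], 0.77, [0.521, -0.036, 0.072])]
lever_knob []
lever_pivot [([287.0, 264.0], 0.91, [0.52, -0.04, 0.072]), ([283.0, 332.0], 0.44, [0.604, -0.177, 0.072])]
lever_knob [([254.0, 237.0], 0.76, [0.42, -0.018, 0.072])]
```

>>> servo_tool --commands '[[[0,-0.05,0],[0,0,0]],[[0,-0.05,-0.1],[0,0,0]],[[0,-0.05,-0.3],[0,0,0]],[[0,-0.05,-0.5],[0,0,0]],[[-0.05,0.3,-0.8],[0,0,0]],[[-0.05,0.5,-0.8],[0,0,0]],[[-0.05,0.7,-0.8],[0,0,0]],[[-0.05,0.72,-0.8],[0,0,0]],[[-0.05,0.72,-0.8],[0,0,0]],[[-0.05,0.72,-0.8],[0,0,0]]]' --claw 0

```text
clock: 11.65
tcp_pos: [0.4419, 0.1486, 0.2831]
orientation: [0.007, -3.14, 0.001]
contact_force: [0.4, -0.5, -0.7]
grip_width: 0.085
gripper_force: 0.0
```

```bash
cat >> h.py <<'E'
def top_rect(P,zlo,zhi,box):
    m=(P[...,2]>zlo)&(P[...,2]<zhi)&(P[...,0]>box[0])&(P[...,0]<box[1])&(P[...,1]>box[2])&(P[...,1]<box[3])
    n,l,s,c=cv2.connectedComponentsWithStats(m.astype(np.uint8))
    i=1+s[1:,4].argmax(); q=P[l==i]
    return len(q),q.mean(0).round(4),cv2.minAreaRect(q[:,:2].astype(np.float32))
E
python3 - <<'E'
from h import *
print(tool()[:3,3])
im,P,m,E=grab('wrist','w5.png')
print('plate',top_rect(P,.006,.03,(.4,.6,.03,.26)))
print('bar',top_rect(P,.042,.065,(.4,.6,.05,.24)))
P2=np.load('topP.npy'); print('top',top_rect(P2,.005,.03,(.4,.6,.03,.26)),top_rect(P2,.042,.065,(.4,.6,.05,.24)))
for t,z in [('plate',0),('pocket1',.012),('lever_knob',.072)]:
    print(t,[(np.round(k['uv']).tolist(),round(k['confidence'],2),ray(k['uv'],z,m,E).round(3).tolist()) for k in r.mark_of('wrist',t)[:4]])
E
```

```text
[0.44189515 0.1486463  0.28312535]
plate (13072, array([0.4903, 0.1446, 0.0149]), ((0.4943137466907501, 0.1434624046087265), (0.11391076445579529, 0.18835435807704926), 9.538280487060547))
bar (886, array([0.4914, 0.1435, 0.0514]), ((0.49361452460289, 0.14346350729465485), (0.06949298083782196, 0.016009364277124405), 9.54754638671875))
top (3770, array([0.4917, 0.1417, 0.0147]), ((0.4909607470035553, 0.14143583178520203), (0.11518824100494385, 0.18986620008945465), 9.42531967163086)) (229, array([0.492 , 0.1418, 0.0513]), ((0.49202391505241394, 0.1422576755285263), (0.0688251256942749, 0.016128433868288994), 8.999045372009277))
plate [([314.0, 232.0], 0.81, [0.495, 0.141, 0.0])]
pocket1 [([351.0, 207.0], 0.97, [0.459, 0.185, 0.012]), ([285.0, 261.0], 0.84, [0.528, 0.105, 0.012]), ([356.0, 252.0], 0.57, [0.517, 0.193, 0.012])]
lever_knob [([153.0, 178.0], 0.74, [0.416, -0.014, 0.072])]
```

View pics/w5.png

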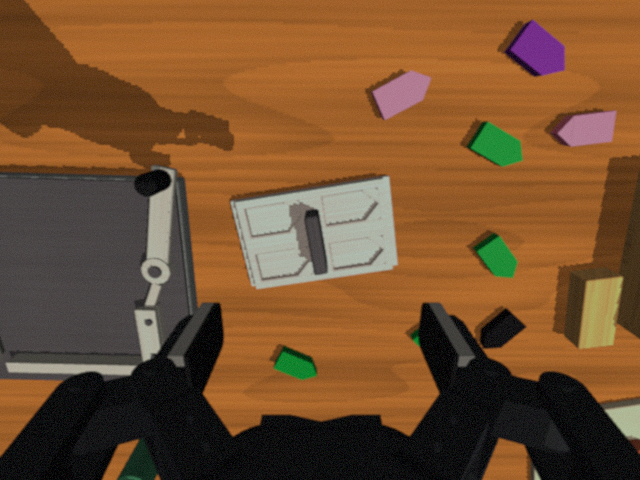

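The view shows the plate at (314,232) with the lever clear to its left. The depth fit puts the plate centre at (0.494, 0.143), yaw 9.5°, with sizes that match.

```bash
python3 - <<'E'
from h import *
y=np.radians(99.5)
tgt([.4936,.1433,.12],y);tgt([.4936,.1433,.042],y)
E
```

```text
([0.4936, 0.1433, 0.12], np.float64(1.736602605734358)) shift [-0.2054, -0.0028, 0.651] turn [-0.0006, -0.0012, -0.1078]
([0.4936, 0.1433, 0.042], np.float64(1.736602605734358)) shift [-0.206, -0.0025, 0.963] turn [-0.0006, -0.0012, -0.1078]
```

>>> servo_tool --commands '[[[-0.205,-0.003,0.2],[0,0,-0.108]],[[-0.205,-0.003,0.4],[0,0,-0.108]],[[-0.205,-0.003,0.55],[0,0,-0.108]],[[-0.205,-0.003,0.65],[0,0,-0.108]],[[-0.205,-0.003,0.7],[0,0,-0.108]],[[-0.205,-0.003,0.7],[0,0,-0.108]],[[-0.205,-0.003,0.7],[0,0,-0.108]],[[-0.205,-0.003,0.7],[0,0,-0.108]]]'

```text
clock: 12.65
tcp_pos: [0.4955, 0.146, 0.1104]
orientation: [-0.264, 3.127, 0.002]
contact_force: [0.2, -0.0, 0.9]
grip_width: 0.0854
gripper_force: 0.0
```

```bash
python3 - <<'E'
from h import *
y=np.radians(99.5); print(tool()[:3,3])
tgt([.4936,.1433,.042],y)
E
```

```text
[0.49550254 0.14599078 0.11044632]
([0.4936, 0.1433, 0.042], np.float64(1.736602605734358)) shift [0.0102, -0.0096, 0.2737] turn [0.0007, 0.0021, 0.0018]
```

>>> servo_tool --commands '[[[0.01,-0.01,0.1],[0,0,0]],[[0.01,-0.01,0.18],[0,0,0]],[[0.01,-0.01,0.24],[0,0,0]],[[0.01,-0.01,0.275],[0,0,0]],[[0.01,-0.01,0.275],[0,0,0]],[[0.01,-0.01,0.275],[0,0,0]]]'

```text
clock: 13.25
tcp_pos: [0.4929, 0.1432, 0.0408]
orientation: [-0.265, 3.129, 0.001]
contact_force: [-0.6, 0.5, 0.2]
grip_width: 0.0851
gripper_force: 0.0
```

>>> servo_tool --commands '[[[0,0,0],[0,0,0]],[[0,0,0],[0,0,0]],[[0,0,0],[0,0,0]],[[0,0,0],[0,0,0]],[[0,0,0],[0,0,0]],[[0,0,0],[0,0,0]],[[0,0,0],[0,0,0]],[[0,0,0],[0,0,0]]]' --claw 1 --squeeze 90

```text
clock: 14.05
tcp_pos: [0.4923, 0.143, 0.0401]
orientation: [-0.265, 3.13, 0.001]
contact_force: [-1.5, -0.6, 6.0]
grip_width: 0.0146
gripper_force: 88.2
```

>>> servo_tool --commands '[[[0,0,-0.05],[0,0,0]],[[0,0,-0.15],[0,0,0]],[[0,0,-0.3],[0,0,0]],[[0,0,-0.44],[0,0,0]],[[0,0,-0.5],[0,0,0]],[[0,0,-0.5],[0,0,0]],[[0,0,-0.5],[0,0,0]],[[0,0,-0.5],[0,0,0]]]'

```text
clock: 14.85
tcp_pos: [0.491, 0.1425, 0.1634]
orientation: [0.265, -3.128, 0.002]
contact_force: [-0.3, -0.8, -5.1]
grip_width: 0.0149
gripper_force: 88.6
```

```bash
python3 - <<'E'
from h import *
o=r.get_obs(); print(o['tcp_pos'],o['grip_width'],o['contact_force'],o['moment'])
im,P,m,E=grab('wrist','w6.png'); print(tool().round(4).tolist())
z=tool()[2,3]
print('plate',top_rect(P,z-.045,z-.01,(.4,.6,.03,.26)))
print('bed guides/stop')
P2=grab('top','t6.png')[1]; np.save('topP2.npy',P2)
# mill features from top+orig
for nm,b in [('Lg',(.54,.68,-.08,-.03)),('Rg',(.54,.68,-.27,-.22)),('stop',(.63,.69,-.25,-.07))]:
    print(nm,top_rect(np.load('topP.npy'),.05,.068,b))
E
```

```text
[0.4909553  0.14248207 0.1634282 ] 0.014868814000149637 [-0.28964439 -0.84978114 -5.06748582] [-0.04634658  0.00996258  0.04000198]
[[-0.9857, -0.1684, -0.0028, 0.4911], [-0.1684, 0.9857, -0.0014, 0.1425], [0.003, -0.0009, -1.0, 0.1634], [0.0, 0.0, 0.0, 1.0]]
plate (58011, array([0.4721, 0.1392, 0.1385]), ((0.49236226081848145, 0.14277276396751404), (0.11243350803852081, 0.18954071402549744), 9.68561840057373))
bed guides/stop
Lg (385, array([ 0.6063, -0.056 ,  0.058 ]), ((0.6052407622337341, -0.055766355246305466), (0.08261120319366455, 0.02279370091855526), 0.030305009335279465))
Rg (424, array([ 0.6009, -0.2568,  0.0577]), ((0.5954806804656982, -0.257134348154068), (0.024663278833031654, 0.09520380198955536), 88.91219329833984))
stop (487, array([ 0.6514, -0.1569,  0.0575]), ((0.6519571542739868, -0.15750783681869507), (0.1593630313873291, 0.01503319013863802), 88.82035827636719))
```

View pics/w6.png

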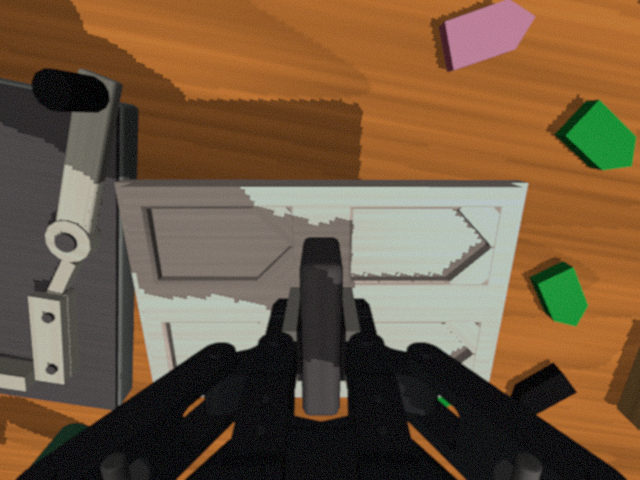

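```bash
python3 - <<'E'
from h import *
y=np.radians(88.9)
tgt([.4945,-.03,.165],y);tgt([.4945,-.154,.165],y)
E
```

```text
([0.4945, -0.03, 0.165], np.float64(1.551597705022959)) shift [0.1033, -0.6822, -0.0053] turn [-0.0008, -0.0017, 0.1199]
([0.4945, -0.154, 0.165], np.float64(1.551597705022959)) shift [0.1868, -1.1712, -0.0046] turn [-0.0008, -0.0017, 0.1199]
```

>>> servo_tool --commands '[[[0.02,-0.1,-0.005],[0,0,0.03]],[[0.04,-0.25,-0.005],[0,0,0.06]],[[0.08,-0.4,-0.005],[0,0,0.09]],[[0.11,-0.55,-0.005],[0,0,0.12]],[[0.13,-0.7,-0.005],[0,0,0.12]],[[0.15,-0.85,-0.005],[0,0,0.12]],[[0.16,-0.95,-0.005],[0,0,0.12]],[[0.165,-1,-0.005],[0,0,0.12]],[[0.165,-1,-0.005],[0,0,0.12]],[[0.165,-1,-0.005],[0,0,0.12]]]'

```text
clock: 15.95
tcp_pos: [0.4934, -0.1094, 0.1656]
orientation: [-0.03, -3.14, -0.001]
contact_force: [0.1, -0.3, -5.3]
grip_width: 0.0147
gripper_force: 88.7
```

```bash
python3 - <<'E'
from h import *
y=np.radians(88.9)
tgt([.4945,-.154,.165],y);tgt([.4945,-.154,.095],y)
E
```

```text
([0.4945, -0.154, 0.165], np.float64(1.551597705022959)) shift [-0.0077, -0.1781, 0.0022] turn [0.0005, -0.0007, 0.0002]
([0.4945, -0.154, 0.095], np.float64(1.551597705022959)) shift [-0.008, -0.1783, 0.2822] turn [0.0005, -0.0007, 0.0002]
```

>>> servo_tool --commands '[[[-0.008,-0.06,0],[0,0,0]],[[-0.008,-0.12,0],[0,0,0]],[[-0.008,-0.178,0],[0,0,0]],[[-0.008,-0.178,0.08],[0,0,0]],[[-0.008,-0.178,0.16],[0,0,0]],[[-0.008,-0.178,0.22],[0,0,0]],[[-0.008,-0.178,0.28],[0,0,0]],[[-0.008,-0.178,0.28],[0,0,0]],[[-0.008,-0.178,0.28],[0,0,0]]]'

```text
clock: 16.85
tcp_pos: [0.495, -0.1537, 0.096]
orientation: [-0.027, -3.141, -0.001]
contact_force: [-0.0, -0.2, -4.5]
grip_width: 0.0146
gripper_force: 88.6
```

```bash
python3 - <<'E'
from h import *
print(tool().round(4).tolist(), r.get_obs()['contact_force'])
im,P,m,E=grab('wrist','w7.png'); np.savez('w7.npz',P=P)
im,P,m,E=grab('top','t7.png'); np.savez('t7.npz',P=P)
a=im[180:290,350:480,::-1]; cv2.imwrite('pics/t7c.png',cv2.resize(a,None,fx=6,fy=6,interpolation=cv2.INTER_CUBIC)[:600,:780])
E
```

```text
[[-0.9998, 0.0174, -0.0007, 0.495], [0.0174, 0.9998, 0.0006, -0.1537], [0.0007, 0.0006, -1.0, 0.096], [0.0, 0.0, 0.0, 1.0]] [-0.02629389 -0.23525525 -4.45841408]
```

View pics/w7.png

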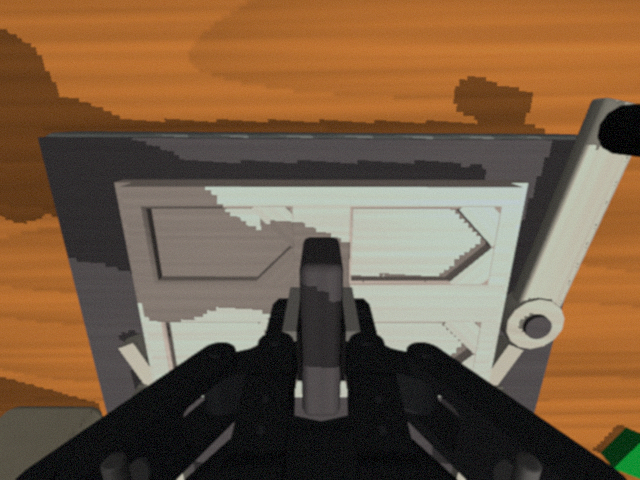

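The plate hangs just above the bed, roughly centred between the lead-ins, with the lever clear on the right. Next I'll measure its offset from the bed edges.

```bash
python3 - <<'E'
from h import *
P=np.load('w7.npz')['P']; z=P[...,2]
bed=(abs(z-.04)<.006)
for v in (155,170,200,225):
    u=np.where(bed[v])[0]; g=P[v,u]; pl=np.where((z[v]>.055)&(z[v]<.085)&(abs(P[v,:,1]+.155)<.12))[0]
    print(v,g[[0,-1]].round(4).tolist(), 'mid',g[[0,-1],1].mean().round(4),'plate',P[v,pl][[0,-1],1:].round(4).tolist() if len(pl) else None)
# near edges
def edge(mask,lo,hi):
    pts=[]
    for u in range(lo,hi,4):
        v=np.where(mask[:,u])[0]
        if len(v): pts.append(P[v[0],u,:2])
    pts=np.array(pts); k=np.polyfit(pts[:,1],pts[:,0],1); return k, np.degrees(np.arctan(-k[0])),pts.mean(0)
print(edge(bed,80,480)); print(edge((z>.06)&(z<.085),150,500))
T=np.load('t7.npz')['P']
print('top plate',top_rect(T,.062,.085,(.4,.56,-.26,-.05)))
print('bed',top_rect(T,.034,.046,(.3,.8,-.32,.02)))
E
```

```text
155 [[0.4284, -0.2936, 0.041], [0.4324, -0.029, 0.0452]] mid -0.1613 plate None
170 [[0.4363, -0.2951, 0.0392], [0.4405, -0.0278, 0.0407]] mid -0.1615 plate None
200 [[0.452, -0.2951, 0.04], [0.455, -0.0338, 0.0459]] mid -0.1645 plate [[-0.2457, 0.0646], [-0.0581, 0.063]]
225 [[0.4656, -0.294, 0.0412], [0.4684, -0.0365, 0.0459]] mid -0.1652 plate [[-0.247, 0.0634], [-0.0584, 0.0631]]
(array([0.02113112, 0.42496398]), np.float64(-1.2105436640445102), array([ 0.42128656, -0.17402903]))
(array([0.0174635, 0.4431819]), np.float64(-1.0004832825236474), array([ 0.44054829, -0.15080621]))
top plate (1960, array([ 0.4975, -0.1059,  0.0709]), ((0.4959936738014221, -0.12027052044868469), (0.11892017722129822, 0.11318030953407288), 88.86309814453125))
bed (6703, array([ 0.5972, -0.1341,  0.0397]), ((0.553138256072998, -0.1545407772064209), (0.2875102460384369, 0.2687937617301941), 88.78082275390625))
```

>>> servo_tool --commands '[[[0,0.006,0.02],[0,0,0.002]],[[0,0.006,0.04],[0,0,0.002]],[[0,0.006,0.055],[0,0,0.002]],[[0,0.006,0.06],[0,0,0.002]],[[0,0.006,0.062],[0,0,0.002]],[[0,0.006,0.064],[0,0,0.002]],[[0,0.006,0.064],[0,0,0.002]],[[0,0.006,0.064],[0,0,0.002]]]'

```text
clock: 17.75
tcp_pos: [0.4949, -0.1537, 0.0802]
orientation: [0.036, 3.141, -0.0]
contact_force: [0.4, -0.1, -4.3]
grip_width: 0.0149
gripper_force: 88.9
```

>>> servo_tool --commands '[[[0,0.005,0.003],[0,0,0]],[[0,0.006,0.005],[0,0,0]],[[0,0.006,0.005],[0,0,0]],[[0,0.006,0.005],[0,0,0]],[[0,0.006,0.005],[0,0,0]]]'

```text
clock: 18.25
tcp_pos: [0.4949, -0.1536, 0.0801]
orientation: [0.037, 3.14, -0.002]
contact_force: [-5.1, -2.4, 11.3]
grip_width: 0.015
gripper_force: 91.3
```

>>> servo_tool --commands '[[[0,0,-0.005],[0,0,0]],[[0,0,-0.005],[0,0,0]],[[0,0,-0.005],[0,0,0]],[[0,0,-0.005],[0,0,0]]]'

```text
clock: 18.65
tcp_pos: [0.4951, -0.1519, 0.0802]
orientation: [0.035, 3.141, 0.0]
contact_force: [-0.9, -0.5, 0.9]
grip_width: 0.0147
gripper_force: 89.6
```

```bash
python3 - <<'E'
from h import *
T=tool(); print(T.round(4).tolist())
d=np.array([np.cos(np.radians(-1.15)),np.sin(np.radians(-1.15)),0])
for L in (.03,.06,.09): print(L,(T[:3,:3].T@(d*L)/.25).round(4).tolist())
P=grab('wrist')[1]; z=P[...,2]
for v in (200,215,225):
    pl=np.where((z[v]>.045)&(z[v]<.07)&(abs(P[v,:,1]+.155)<.12))[0]; b=np.where(abs(z[v]-.04)<.005)[0]
    print(P[v,pl][[0,-1]].round(4).tolist(),P[v,b[0]].round(4))
E
```

```text
[[-0.9998, 0.0222, 0.0003, 0.4951], [0.0222, 0.9998, 0.0001, -0.1519], [-0.0003, 0.0001, -1.0, 0.0802], [0.0, 0.0, 0.0, 1.0]]
0.03 [-0.12, 0.0003, 0.0]
0.06 [-0.24, 0.0005, 0.0001]
0.09 [-0.36, 0.0008, 0.0001]
[[0.4469, -0.244, 0.0481], [0.4509, -0.0566, 0.048]] [ 0.4478 -0.2953  0.0397]
[[0.4541, -0.2441, 0.0481], [0.4567, -0.0351, 0.0545]] [ 0.455  -0.2941  0.0408]
[[0.4591, -0.2449, 0.0478], [0.4617, -0.0357, 0.0536]] [ 0.4602 -0.2947  0.0407]
```

>>> servo_tool --commands '[[[-0.03,0,0],[0,0,0]],[[-0.06,0,0],[0,0,0]],[[-0.09,0,0],[0,0,0]],[[-0.12,0,0],[0,0,0]],[[-0.15,0,0],[0,0,0]],[[-0.15,0,0],[0,0,0]]]'

```text
clock: 19.3
tcp_pos: [0.5337, -0.1529, 0.0802]
orientation: [0.035, 3.14, -0.001]
contact_force: [2.1, -0.0, -1.3]
grip_width: 0.0147
gripper_force: 89.5
```

>>> servo_tool --commands '[[[-0.03,0,0],[0,0,0]],[[-0.06,0,0],[0,0,0]],[[-0.09,0,0],[0,0,0]],[[-0.12,0,0],[0,0,0]],[[-0.14,0,0],[0,0,0]],[[-0.14,0,0],[0,0,0]]]'

```text
clock: 19.9
tcp_pos: [0.5677, -0.1538, 0.0802]
orientation: [0.035, 3.141, -0.0]
contact_force: [-2.2, 0.7, 2.3]
grip_width: 0.0145
gripper_force: 89.9
```

>>> servo_tool --commands '[[[-0.025,0,0],[0,0,0]],[[-0.05,0,0],[0,0,0]],[[-0.065,0,0],[0,0,0]],[[-0.07,0,0],[0,0,0]],[[-0.075,0,0],[0,0,0]],[[-0.075,0,0],[0,0,0]]]'

```text
clock: 20.5
tcp_pos: [0.5851, -0.1543, 0.0802]
orientation: [-0.036, -3.14, -0.001]
contact_force: [-4.8, 0.2, 7.0]
grip_width: 0.0149
gripper_force: 90.5
```

>>> servo_tool --commands '[[[-0.008,0,0],[0,0,0]],[[-0.016,0,0],[0,0,0]],[[-0.02,0,0],[0,0,0]],[[-0.02,0,0],[0,0,0]]]'

```text
clock: 20.9
tcp_pos: [0.5887, -0.1545, 0.0802]
orientation: [-0.036, -3.137, -0.001]
contact_force: [-10.5, 0.3, 11.8]
grip_width: 0.0145
gripper_force: 91.3
```

>>> servo_tool --commands '[[[-0.006,0,-0.004],[0,0,0]],[[-0.012,0,-0.004],[0,0,0]],[[-0.018,0,-0.004],[0,0,0]],[[-0.018,0,-0.004],[0,0,0]],[[-0.018,0,-0.004],[0,0,0]]]'

```text
clock: 21.4
tcp_pos: [0.5888, -0.1545, 0.0803]
orientation: [-0.037, -3.129, -0.004]
contact_force: [-22.3, 3.1, 17.3]
grip_width: 0.0142
gripper_force: 92.2
```

>>> servo_tool --commands '[[[0.01,0,-0.004],[0,0,0]],[[0.018,0,-0.006],[0,0,0]],[[0.018,0,-0.006],[0,0,0]]]'

```text
clock: 21.7
tcp_pos: [0.5888, -0.154, 0.0814]
orientation: [-0.035, -3.137, -0.001]
contact_force: [-7.1, 0.8, -4.3]
grip_width: 0.0146
gripper_force: 88.9
```

>>> servo_tool --commands '[[[0,0,0],[0,0,0]],[[0,0,0],[0,0,0]],[[0,0,0],[0,0,0]],[[0,0,0],[0,0,0]],[[0,0,0],[0,0,0]],[[0,0,-0.2],[0,0,0]],[[0,0,-0.4],[0,0,0]],[[0,0,-0.6],[0,0,0]],[[0.15,0.1,-0.7],[0,0,0]],[[0.3,0.2,-0.7],[0,0,0]],[[0.3,0.2,-0.7],[0,0,0]],[[0.3,0.2,-0.7],[0,0,0]],[[0.3,0.2,-0.7],[0,0,0]],[[0.3,0.2,-0.7],[0,0,0]]]' --claw 0

```text
clock: 23.1
tcp_pos: [0.5181, -0.1033, 0.2575]
orientation: [0.037, 3.141, -0.001]
contact_force: [-0.2, -0.5, -0.3]
grip_width: 0.0854
gripper_force: 0.0
```

```bash
python3 - <<'E'
from h import *
print(tool()[:3,3])
im,P,m,E=grab('wrist','w8.png'); np.savez('w8.npz',P=P,E=E)
print('plate',top_rect(P,.053,.064,(.5,.66,-.26,-.05)))
print('bar',top_rect(P,.082,.105,(.5,.68,-.25,-.06)))
for t,z in [('plate',.04),('home',.04),('pocket1',.052),('lever_knob',.072),('lever_pivot',.072)]:
    print(t,[(np.round(k['uv']).tolist(),round(k['confidence'],2),ray(k['uv'],z,m,E).round(4).tolist()) for k in r.mark_of('wrist',t)[:4]])
E
```

```text
[ 0.51809608 -0.10326283  0.25751469]
plate (11452, array([ 0.5933, -0.1389,  0.0578]), ((0.5971305966377258, -0.14473146200180054), (0.19077518582344055, 0.12728463113307953), 89.05412292480469))
bar (1215, array([ 0.5868, -0.1527,  0.091 ]), ((0.5898028612136841, -0.15355470776557922), (0.016203073784708977, 0.06960825622081757), 88.68109893798828))
plate [([274.0, 269.0], 0.75, [0.5907, -0.1549, 0.04])]
home []
pocket1 [([316.0, 299.0], 0.93, [0.622, -0.1109, 0.052]), ([233.0, 299.0], 0.87, [0.6199, -0.2002, 0.052]), ([315.0, 249.0], 0.62, [0.564, -0.1096, 0.052]), ([230.0, 248.0], 0.56, [0.5602, -0.1963, 0.052])]
lever_knob [([423.0, 93.0], 0.7, [0.4188, -0.0155, 0.072])]
lever_pivot [([393.0, 215.0], 0.58, [0.524, -0.0361, 0.072]), ([318.0, 299.0], 0.5, [0.6099, -0.1076, 0.072])]
```

View pics/w8.png

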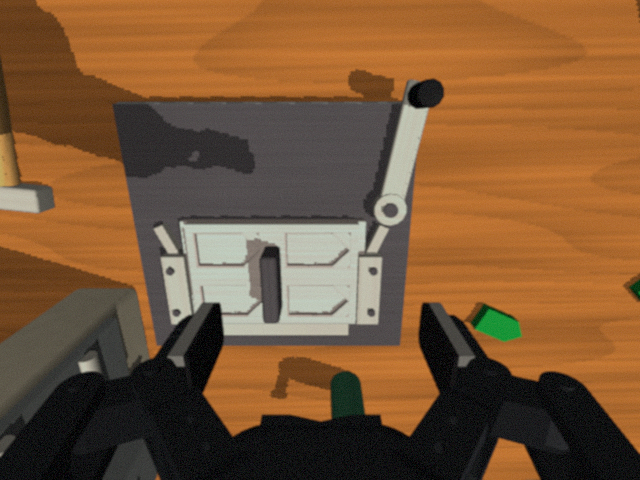

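The plate is fully home: the depth fit puts the bar at (0.590, -0.154), and the stop reaction was 22 N. The lever knob is at (423,93) and fully open. Next I'll close the lever.

```bash
python3 - <<'E'
from h import *
T=tool(); p=np.array([.522,-.036]); y0=np.radians(-91.2)
a0=np.array([.432,.030,.17]); print('above',go(a0,np.pi/2),'down',go([.432,.03,.082],np.pi/2))
R0=np.array([[-1,0,0],[0,1,0],[0,0,-1.]])
s=np.array([.432,.03,.082])
for th in np.linspace(1.75,0,20):
    a=y0-th; d=np.array([np.cos(a),np.sin(a)]); n=np.array([-d[1],d[0]])
    g=np.r_[p+.096*d-.0235*n,.082]; print(round(th,2),g[:2].round(3),(R0.T@(g-s)/.25).round(3).tolist())
E
```

```text
above (array([0.3534, 0.5236, 0.3492]), array([-0.0003, -0.0003, -0.0146])) down (array([0.3533, 0.5237, 0.7012]), array([-0.0003, -0.0003, -0.0146]))
1.75 [0.433 0.006] [-0.002, -0.096, 0.0]
1.66 [ 0.429 -0.002] [0.012, -0.129, 0.0]
1.57 [ 0.426 -0.011] [0.022, -0.164, 0.0]
1.47 [ 0.424 -0.02 ] [0.03, -0.199, 0.0]
1.38 [ 0.423 -0.029] [0.034, -0.236, 0.0]
1.29 [ 0.423 -0.038] [0.035, -0.272, 0.0]
1.2 [ 0.424 -0.047] [0.033, -0.308, 0.0]
1.11 [ 0.425 -0.056] [0.027, -0.344, 0.0]
1.01 [ 0.427 -0.065] [0.018, -0.38, 0.0]
0.92 [ 0.431 -0.073] [0.006, -0.414, 0.0]
0.83 [ 0.434 -0.082] [-0.009, -0.447, 0.0]
0.74 [ 0.439 -0.09 ] [-0.028, -0.478, 0.0]
0.64 [ 0.444 -0.097] [-0.049, -0.508, 0.0]
0.55 [ 0.45  -0.104] [-0.073, -0.536, 0.0]
0.46 [ 0.457 -0.11 ] [-0.099, -0.561, 0.0]
0.37 [ 0.464 -0.116] [-0.127, -0.584, 0.0]
0.28 [ 0.471 -0.121] [-0.158, -0.604, 0.0]
0.18 [ 0.479 -0.125] [-0.19, -0.621, 0.0]
0.09 [ 0.488 -0.129] [-0.223, -0.635, 0.0]
0.0 [ 0.496 -0.131] [-0.258, -0.646, 0.0]
```

>>> servo_tool --commands '[[[0.1,0.15,0.1],[0,0,-0.015]],[[0.2,0.3,0.2],[0,0,-0.015]],[[0.3,0.45,0.3],[0,0,-0.015]],[[0.353,0.524,0.35],[0,0,-0.015]],[[0.353,0.524,0.45],[0,0,-0.015]],[[0.353,0.524,0.6],[0,0,-0.015]],[[0.353,0.524,0.7],[0,0,-0.015]],[[0.353,0.524,0.7],[0,0,-0.015]],[[0.353,0.524,0.7],[0,0,-0.015]],[[0.353,0.524,0.7],[0,0,-0.015]]]' --claw 1 --squeeze 40

```text
clock: 24.4
tcp_pos: [0.433, 0.0304, 0.0837]
orientation: [-0.001, 3.14, 0.001]
contact_force: [0.4, -0.8, -0.8]
grip_width: 0.0002
gripper_force: 0.0
```

>>> servo_tool --commands '[[[0,-0.06,0],[0,0,0]],[[0.0,-0.1,0],[0,0,0]],[[0.012,-0.13,0],[0,0,0]],[[0.022,-0.164,0],[0,0,0]],[[0.03,-0.2,0],[0,0,0]],[[0.034,-0.236,0],[0,0,0]],[[0.035,-0.272,0],[0,0,0]],[[0.033,-0.308,0],[0,0,0]],[[0.027,-0.344,0],[0,0,0]],[[0.018,-0.38,0],[0,0,0]],[[0.006,-0.414,0],[0,0,0]],[[-0.009,-0.447,0],[0,0,0]],[[-0.028,-0.478,0],[0,0,0]],[[-0.049,-0.508,0],[0,0,0]],[[-0.073,-0.536,0],[0,0,0]],[[-0.1,-0.561,0],[0,0,0]],[[-0.127,-0.584,0],[0,0,0]],[[-0.158,-0.604,0],[0,0,0]],[[-0.19,-0.621,0],[0,0,0]],[[-0.19,-0.621,0],[0,0,0]]]'

```text
clock: 26.4
tcp_pos: [0.4812, -0.1254, 0.0827]
orientation: [-0.002, 3.14, -0.001]
contact_force: [0.1, 0.5, -0.6]
grip_width: 0.0002
gripper_force: 0.0
```

```bash
python3 - <<'E'
from h import *
for n in('top','scene'):
    im,P,m,E=grab(n)
    for t,z in [('lever_pivot',.072),('lever_knob',.072)]:
        print(t,[(np.round(k['uv']).tolist(),round(k['confidence'],2),ray(k['uv'],z,m,E).round(3).tolist()) for k in r.mark_of(n,t)[:2]])
tgt([.495,-.133,.0835],np.pi/2)
E
```

```text
lever_pivot [([373.0, 249.0], 0.82, [0.521, -0.037, 0.072]), ([227.0, 208.0], 0.18, [0.609, 0.282, 0.072])]
lever_knob [([422.0, 258.0], 0.56, [0.502, -0.142, 0.072])]
lever_pivot [([288.0, 260.0], 0.94, [0.516, -0.029, 0.072])]
lever_knob [([254.0, 293.0], 0.66, [0.505, -0.135, 0.072]), ([284.0, 344.0], 0.46, [0.621, -0.198, 0.072])]
([0.495, -0.133, 0.0835], 1.5707963267948966) shift [-0.0618, -0.0321, -0.0032] turn [-0.0002, 0.0003, 0.0006]
```

>>> servo_tool --commands '[[[-0.03,-0.02,0],[0,0,0]],[[-0.05,-0.032,0],[0,0,0]],[[-0.062,-0.034,0],[0,0,0]],[[-0.07,-0.034,0],[0,0,0]],[[-0.076,-0.034,0],[0,0,0]],[[-0.08,-0.034,0],[0,0,0]],[[-0.08,-0.034,0],[0,0,0]]]'

```text
clock: 27.4
tcp_pos: [0.498, -0.1339, 0.0823]
orientation: [0.0, -3.139, 0.0]
contact_force: [-6.1, -1.2, 3.7]
grip_width: 0.0
gripper_force: 2.9
```

>>> servo_tool --commands '[[[-0.008,0,0],[0,0,0]],[[-0.016,0,0],[0,0,0]],[[-0.02,0,0],[0,0,0]],[[-0.02,0,0],[0,0,0]],[[-0.02,0,0],[0,0,0]]]'

```text
clock: 27.9
tcp_pos: [0.4983, -0.1339, 0.0814]
orientation: [-0.002, -3.13, -0.003]
contact_force: [-16.6, -0.8, 9.4]
grip_width: 0.0003
gripper_force: 8.3
```

>>> servo_tool --commands '[[[0.06,0,0],[0,0,0]],[[0.1,0,-0.15],[0,0,0]],[[0.1,0.1,-0.35],[0,0,0]],[[0.1,0.3,-0.55],[0,0,0]],[[0.1,0.5,-0.75],[0,0,0]],[[0.1,0.7,-0.95],[0,0,0]],[[0.1,0.9,-1],[0,0,0]],[[0.1,1,-1],[0,0,0]],[[0.1,1,-1],[0,0,0]],[[0.1,1,-1],[0,0,0]]]'

```text
clock: 28.9
tcp_pos: [0.4803, 0.1231, 0.335]
orientation: [-0.015, 3.136, 0.006]
contact_force: [-0.2, -0.6, -0.4]
grip_width: 0.0004
gripper_force: 0.0
```

```bash
cat >> h.py <<'E'
HOUSE=np.array([[-.016,-.03],[.016,-.03],[.016,.014],[0,.03],[-.016,.014]])
from scipy.optimize import minimize
def slabs(im,P,zr=(-.005,.03)):
    """green slab poses: fit house outline to the green mask's hull in world xy at top height"""
    hsv=cv2.cvtColor(im,cv2.COLOR_RGB2HSV)
    g=((hsv[...,0]>45)&(hsv[...,0]<85)&(hsv[...,1]>120)&(hsv[...,2]>50)&(P[...,2]>zr[0])&(P[...,2]<zr[1])).astype(np.uint8)
    n,l,s,c=cv2.connectedComponentsWithStats(g); out=[]
    for i in range(1,n):
        if s[i,4]<60: continue
        q=P[l==i]; zt=np.median(q[:,2]); q=q[q[:,2]>zt-.004][:,:2]; q=q[np.isfinite(q).all(1)]
        ar=None; c0=q.mean(0); best=None; h=cv2.convexHull(q.astype(np.float32))[:,0]
        k=lambda a:np.array([[np.cos(a),-np.sin(a)],[np.sin(a),np.cos(a)]])
        def cost(x):
            hs=(HOUSE@k(x[2]).T+x[:2]).astype(np.float32)
            sd=lambda p,poly:np.array([cv2.pointPolygonTest(poly.reshape(-1,1,2)*1000,(float(a*1000),float(b*1000)),True) for a,b in p])
            return (sd(h,hs)**2).mean()+(sd(hs,h)**2).mean()
        for a in np.arange(0,2*np.pi,np.pi/6):
            b=minimize(cost,[*c0,a],method='Nelder-Mead',options=dict(initial_simplex=np.array([[*c0,a],[c0[0]+.004,c0[1],a],[c0[0],c0[1]+.004,a],[*c0,a+.3]]),maxiter=120))
            if best is None or b.fun<best.fun: best=b
        out.append((best.x[:2].round(4).tolist(),round(float(np.degrees(best.x[2])%360),1),'rms',round(best.fun**.5,2),'z',round(float(zt),4),'n',int(s[i,4])))
    return out
E
python3 - <<'E'
from h import *
print(tool()[:3,3])
for n in ('wrist','top'):
    im,P,m,E=grab(n,n+'9.png')
    for s in slabs(im,P): print(n,s)
    for t,z in [('lever_pivot',.072),('lever_knob',.072),('plate',.04)]:
        print(t,[(np.round(k['uv']).tolist(),round(k['confidence'],2),ray(k['uv'],z,m,E).round(4).tolist()) for k in r.mark_of(n,t)[:2]])
    print('bar',top_rect(P,.082,.105,(.5,.68,-.25,-.06)))
E
```

```text
[0.48033511 0.12309057 0.33498794]
wrist ([0.4203, 0.3043], 319.1, 'rms', np.float64(1.3), 'z', 0.014, 'n', 1178)
wrist ([0.5256, 0.3708], 311.2, 'rms', np.float64(1.38), 'z', 0.0139, 'n', 961)
wrist ([0.6317, 0.3047], 44.4, 'rms', np.float64(1.75), 'z', 0.0137, 'n', 817)
lever_pivot [([185.0, 228.0], 0.69, [0.5253, -0.0349, 0.072])]
lever_knob [([91.0, 222.0], 0.69, [0.5185, -0.1431, 0.072])]
plate [([110.0, 267.0], 0.59, [0.5904, -0.1532, 0.04])]
bar (977, array([ 0.5878, -0.1507,  0.09  ]), ((0.5899336338043213, -0.15265074372291565), (0.01695523038506508, 0.07025204598903656), 88.63030242919922))
top ([0.6849, 0.1157], 333.5, 'rms', np.float64(2.06), 'z', 0.0135, 'n', 309)
top ([0.6291, 0.3035], 44.1, 'rms', np.float64(2.51), 'z', 0.0132, 'n', 313)
top ([0.5227, 0.369], 310.7, 'rms', np.float64(1.95), 'z', 0.0135, 'n', 323)
top ([0.4111, 0.306], 110.3, 'rms', np.float64(8.55), 'z', 0.0137, 'n', 194)
lever_pivot [([375.0, 245.0], 0.56, [0.5296, -0.0417, 0.072])]
lever_knob [([419.0, 254.0], 0.88, [0.5108, -0.1366, 0.072])]
plate [([423.0, 223.0], 0.83, [0.5809, -0.1523, 0.04])]
bar (260, array([ 0.5879, -0.1542,  0.0907]), ((0.587809145450592, -0.15469186007976532), (0.016705792397260666, 0.06918186694383621), 89.08784484863281))
```

View pics/wrist9.png

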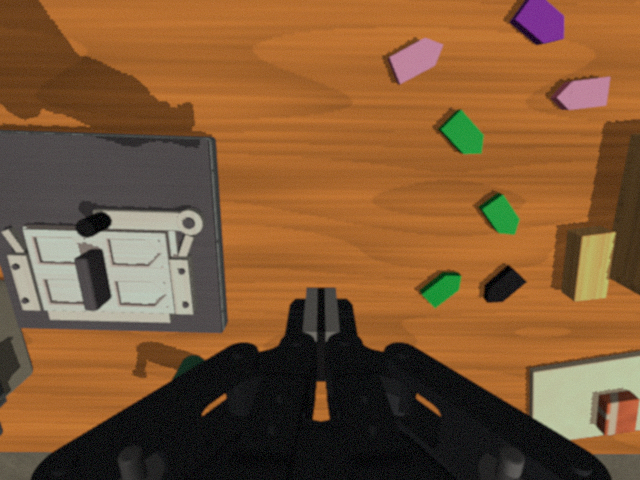

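The lever lies across behind the plate, with the knob at (91,222). The plate is at (110,267). Three green slabs show at (462,132), (500,214) and (441,288), and the first has been knocked from its old spot. The fourth is hidden behind the gripper.

```bash
python3 - <<'E'
from h import *
import h
P=np.load('w8.npz')['P']; Z=P[...,2].copy()
h0=HOUSE.copy()
c=np.array([.590,-.154]); a=np.radians(-1.2); k=np.array([[np.cos(a),-np.sin(a)],[np.sin(a),np.cos(a)]])
L=(P[...,:2]-c)@k   # plate coords
top=Z[(abs(L[...,0])<.05)&(abs(L[...,1])<.08)]
print(np.nanpercentile(top,[5,20,40,60,80]).round(4))
Zf=cv2.medianBlur(np.nan_to_num(Z).astype(np.float32),3)
m=((Zf<.0553)&(Zf>.048)&(abs(L[...,0])<.052)&(abs(L[...,1])<.083)).astype(np.uint8)
n,l,s,cc=cv2.connectedComponentsWithStats(m)
for i in range(1,n):
    if s[i,4]<150: continue
    q=L[l==i]; print(s[i,4],q.min(0).round(4),q.max(0).round(4),np.percentile(q,[1,99],axis=0).round(4).tolist(),Z[l==i].mean().round(4))
for i in (0,): print(r.get_obs()['joints'].round(2))
tgt([.4203,.3043,.15],np.radians(139)); 
E
```

```text
[0.0511 0.0519 0.053  0.0575 0.0585]
1670 [-0.0443 -0.0771] [-0.0099 -0.0153] [[-0.0437, -0.0768], [-0.0109, -0.0186]] 0.0521
1677 [-0.044   0.0143] [-0.0102  0.0764] [[-0.0436, 0.0146], [-0.0107, 0.0732]] 0.0521
1229 [ 0.0141 -0.0772] [ 0.0482 -0.0157] [[0.0146, -0.0766], [0.0472, -0.0187]] 0.0521
1449 [0.014  0.0142] [0.0483 0.0756] [[0.0148, 0.0146], [0.0474, 0.0733]] 0.0521
[-0.7   0.09  0.37  1.89 -0.04  1.16  1.25]
([0.4203, 0.3043, 0.15], np.float64(2.426007660272118)) shift [0.2365, 0.7551, 0.7287] turn [-0.0, -0.0004, -0.5451]
```

>>> servo_tool --commands '[[[-0.2,-0.2,0],[0,0,0]],[[-0.4,-0.4,0.1],[0,0,0]],[[-0.56,-0.6,0.2],[0,0,0]],[[-0.56,-0.8,0.26],[0,0,0]],[[-0.56,-1,0.26],[0,0,0]],[[-0.56,-1,0.26],[0,0,0]],[[-0.56,-1,0.26],[0,0,0]],[[-0.56,-1,0.26],[0,0,0]],[[-0.56,-1,0.26],[0,0,0]]]'

```text
clock: 30.2
tcp_pos: [0.6196, -0.1321, 0.2674]
orientation: [0.003, -3.141, -0.002]
contact_force: [0.5, 0.6, -1.0]
grip_width: -0.0002
gripper_force: 0.0
```

```bash
python3 - <<'E'
from h import *
print(tool()[:3,3])
im,P,m,E=grab('wrist','w10.png'); np.savez('w10.npz',P=P,im=im); print(E.round(3).tolist())
Z=P[...,2]; c=np.array([.590,-.154]); a=np.radians(-1.2); k=np.array([[np.cos(a),-np.sin(a)],[np.sin(a),np.cos(a)]])
L=(P[...,:2]-c)@k
Zf=cv2.medianBlur(np.nan_to_num(Z).astype(np.float32),3)
msk=((Zf<.0553)&(Zf>.048)&(abs(L[...,0])<.052)&(abs(L[...,1])<.083)).astype(np.uint8)
n,l,s,cc=cv2.connectedComponentsWithStats(msk)
for i in range(1,n):
    if s[i,4]<150: continue
    q=L[l==i]; print(s[i,4],np.percentile(q,[.3,99.7],axis=0).round(4).tolist(),Z[l==i].mean().round(4))
print('bar',top_rect(P,.082,.105,(.5,.68,-.25,-.06)))
print('near edge', [L[np.where((Zf[:,u]>.0565)&(Zf[:,u]<.06)&(abs(L[:,u,0])<.07)&(abs(L[:,u,1])<.08))[0][:1],u].round(4).tolist() for u in range(180,380,20)])
print(r.get_obs()['joints'].round(2))
for t,z in [('lever_knob',.072),('pocket1',.052)]:
    print(t,[(np.round(k['uv']).tolist(),round(k['confidence'],2),ray(k['uv'],z,m,E).round(4).tolist()) for k in r.mark_of('wrist',t)[:4]])
E
```

```text
[ 0.61962145 -0.13205246  0.26737255]
[[-0.003, 0.946, 0.323, 0.537], [1.0, 0.002, 0.002, -0.132], [0.001, 0.323, -0.946, 0.391], [0.0, 0.0, 0.0, 1.0]]
2210 [[-0.0458, -0.077], [-0.011, -0.0162]] 0.052
2201 [[-0.0457, 0.0143], [-0.0109, 0.0756]] 0.052
1844 [[0.0128, -0.0771], [0.0472, -0.0168]] 0.0521
1857 [[0.0129, 0.0142], [0.0474, 0.0754]] 0.0521
bar (1443, array([ 0.5887, -0.1534,  0.0916]), ((0.5905148983001709, -0.15360122919082642), (0.015961313620209694, 0.06984353810548782), 89.05650329589844))
near edge [[], [], [[-0.0553, -0.07]], [[-0.0557, -0.0522]], [[-0.0553, -0.0341]], [[-0.0557, -0.0159]], [[-0.0553, 0.0023]], [[-0.0557, 0.0205]], [[-0.0553, 0.0387]], [[-0.0557, 0.0571]]]
[-0.26  0.42  0.5   1.67 -0.22  1.11  1.88]
lever_knob [([309.0, 93.0], 0.76, [0.5181, -0.1416, 0.072])]
pocket1 [([253.0, 201.0], 0.95, [0.6172, -0.1992, 0.052]), ([346.0, 146.0], 0.87, [0.5636, -0.1077, 0.052]), ([345.0, 208.0], 0.83, [0.6244, -0.1064, 0.052]), ([248.0, 143.0], 0.74, [0.5613, -0.2004, 0.052])]
```

View pics/w10.png

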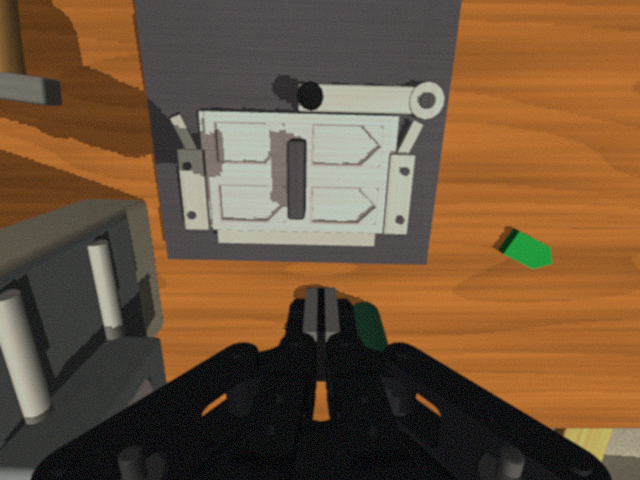

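The clear view of the plate shows its pockets at (245,143), (345,145), (250,202) and (343,204). The lever lies along its near edge, and the fourth green slab is at (525,248).

```bash
cat >> h.py <<'E'
C=np.array([.5909,-.1541]); A=np.radians(-1.2)
def pocket(i):
    o=np.array([[-.029,.0455],[-.029,-.0455],[.029,.0455],[.029,-.0455]][i-1])
    return C+np.array([[np.cos(A),-np.sin(A)],[np.sin(A),np.cos(A)]])@o
def ex(p,yawdeg):
    """exact-yaw target (no flip)"""
    T=tool(); a=np.radians(yawdeg); y=np.array([np.cos(a),np.sin(a),0]); z=np.array([0,0,-1.]); x=np.cross(y,z)
    rv=R.from_matrix(T[:3,:3].T@np.stack([x,y,z],1)).as_rotvec()/(np.pi/2)
    print(np.round(p,4),yawdeg,'shift',(T[:3,:3].T@(np.array(p)-T[:3,3])/.25).round(4).tolist(),'turn',rv.round(4).tolist())
E
python3 - <<'E'
from h import *
d=np.load('w10.npz'); 
for s in slabs(d['im'],d['P']): print(s); 
x,a=s[0],s[1]-360
ex([*x,.12],a); ex([*x,.0255],a)
for i in (1,2,3,4): print(i,pocket(i).round(4))
E
```

```text
([0.688, 0.1168], 333.4, 'rms', np.float64(1.31), 'z', 0.0139, 'n', 1131)
[0.688  0.1168 0.12  ] -26.600000000000023 shift [-0.2761, 0.9897, 0.5923] turn [0.0007, -0.0004, 1.2981]
[0.688  0.1168 0.0255] -26.600000000000023 shift [-0.2759, 0.9893, 0.9703] turn [0.0007, -0.0004, 1.2981]
1 [ 0.5629 -0.108 ]
2 [ 0.561 -0.199]
3 [ 0.6208 -0.1092]
4 [ 0.6189 -0.2002]
```

>>> servo_tool --commands '[[[-0.03,0.1,0.05],[0,0,0.1]],[[-0.06,0.25,0.1],[0,0,0.2]],[[-0.1,0.4,0.2],[0,0,0.3]],[[-0.15,0.6,0.3],[0,0,0.4]],[[-0.2,0.8,0.4],[0,0,0.5]],[[-0.25,0.95,0.5],[0,0,0.6]],[[-0.275,0.99,0.55],[0,0,0.7]],[[-0.275,0.99,0.55],[0,0,0.8]],[[-0.275,0.99,0.55],[0,0,0.9]],[[-0.275,0.99,0.55],[0,0,1]],[[-0.275,0.99,0.55],[0,0,1]],[[-0.275,0.99,0.55],[0,0,1]]]' --claw 0.4

```text
clock: 31.55
tcp_pos: [0.6877, 0.1165, 0.13]
orientation: [-2.218, -2.225, -0.0]
contact_force: [-0.1, 0.7, -0.4]
grip_width: 0.0511
gripper_force: 0.0
```

```bash
python3 - <<'E'
from h import *
ex([.688,.1168,.0275],-26.6); print(r.get_obs()['joints'].round(2))
E
```

```text
[0.688  0.1168 0.0275] -26.6 shift [0.0011, 0.0013, 0.4099] turn [-0.0002, -0.0002, 0.2976]
[-0.75  0.76  0.77  1.63 -0.61  1.    0.23]
```

>>> servo_tool --commands '[[[0.001,0.001,0.1],[0,0,0.1]],[[0.001,0.001,0.2],[0,0,0.2]],[[0.001,0.001,0.28],[0,0,0.298]],[[0.001,0.001,0.35],[0,0,0.298]],[[0.001,0.001,0.4],[0,0,0.298]],[[0.001,0.001,0.418],[0,0,0.298]],[[0.001,0.001,0.418],[0,0,0.298]],[[0.001,0.001,0.418],[0,0,0.298]]]'

```text
clock: 32.35
tcp_pos: [0.689, 0.1146, 0.0266]
orientation: [2.674, 1.648, 0.002]
contact_force: [0.5, 1.1, 0.4]
grip_width: 0.0513
gripper_force: 0.0
```

>>> servo_tool --commands '[[[0,0,0],[0,0,0]],[[0,0,0],[0,0,0]],[[0,0,0],[0,0,0]],[[0,0,0],[0,0,0]],[[0,0,0],[0,0,0]],[[0,0,0],[0,0,0]]]' --claw 1 --squeeze 45

```text
clock: 32.95
tcp_pos: [0.6892, 0.1146, 0.0268]
orientation: [2.674, 1.647, 0.003]
contact_force: [-1.0, 0.0, 6.6]
grip_width: 0.03
gripper_force: 45.1
```

>>> servo_tool --commands '[[[0,0,-0.1],[0,0,0]],[[0,0,-0.25],[0,0,0]],[[0,0,-0.4],[0,0,0]],[[0,0,-0.55],[0,0,0]],[[0,0,-0.55],[0,0,0]],[[0,0,-0.55],[0,0,0]]]'

```text
clock: 33.55
tcp_pos: [0.6886, 0.1148, 0.1639]
orientation: [2.675, 1.647, 0.003]
contact_force: [-0.9, 1.3, 0.4]
grip_width: 0.0305
gripper_force: 44.7
```

```bash
python3 - <<'E'
from h import *
im,P,m,E=grab('wrist','w11.png'); z=tool()[2,3]; T=tool(); print(T.round(4).tolist())
for s in slabs(im,P,(.09,.2)): print(s,'in tool',(T[:3,:3].T@(np.array([*s[0],z])-T[:3,3])).round(4))
p=pocket(3); 
ex([*p,.165],-1.2)
E
```

```text
[[0.4499, 0.8931, -0.0008, 0.6879], [0.8931, -0.4499, 0.0005, 0.115], [0.0001, -0.0009, -1.0, 0.1625], [0.0, 0.0, 0.0, 1.0]]
([0.6904, 0.1168], 333.0, 'rms', np.float64(0.71), 'z', 0.151, 'n', 7430) in tool [ 0.0027  0.0015 -0.    ]
([0.7855, -0.0682], 36.0, 'rms', np.float64(20.07), 'z', 0.1051, 'n', 693) in tool [-0.1197  0.1696 -0.0002]
[ 0.6208 -0.1092  0.165 ] -1.2 shift [-0.9217, 0.1642, -0.0102] turn [-0.0006, -0.0002, -0.2837]
```

View pics/w11.png

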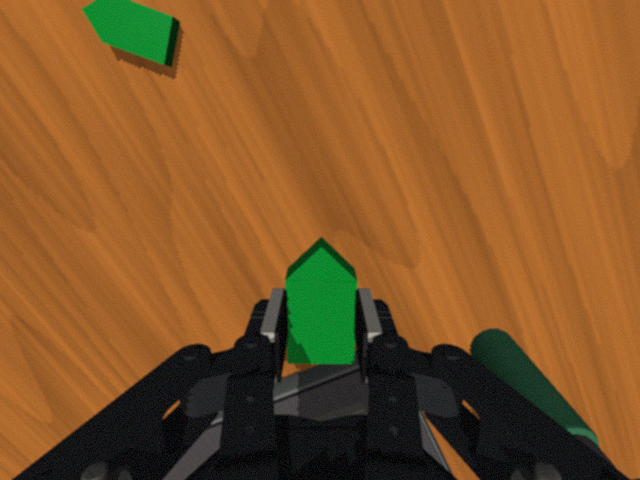

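The slab is held square at (321,310) with its point along the tool's x. Another green slab lies on the bench at (130,28), and the torch at (540,390) is clear of the gripper.

>>> servo_tool --commands '[[[-0.05,0.0,-0.01],[0,0,-0.05]],[[-0.2,0.03,-0.01],[0,0,-0.1]],[[-0.35,0.06,-0.01],[0,0,-0.2]],[[-0.5,0.09,-0.01],[0,0,-0.284]],[[-0.65,0.12,-0.01],[0,0,-0.284]],[[-0.8,0.15,-0.01],[0,0,-0.284]],[[-0.9,0.16,-0.01],[0,0,-0.284]],[[-0.926,0.164,-0.01],[0,0,-0.284]],[[-0.926,0.164,-0.01],[0,0,-0.284]],[[-0.926,0.164,-0.01],[0,0,-0.284]],[[-0.926,0.164,-0.01],[0,0,-0.284]]]'

```text
clock: 34.7
tcp_pos: [0.6214, -0.1082, 0.1649]
orientation: [-2.24, -2.201, -0.0]
contact_force: [-0.4, 0.0, -0.3]
grip_width: 0.0301
gripper_force: 44.7
```

```bash
python3 - <<'E'
from h import *
o=r.get_obs(); print(o['grip_width'],o['joints'].round(2))
ex([.6219,-.1113,.095],-1.2); ex([.6219,-.1113,.0835],-1.2)
im,P,m,E=grab('wrist','w12.png'); T=tool()
for s in slabs(im,P,(.09,.2)): print(s,'in tool',(T[:3,:3].T@(np.array([*s[0],T[2,3]])-T[:3,3])).round(4))
E
```

```text
0.030128323647334653 [-0.49  0.63  0.82  1.78 -0.55  0.97  0.53]
[ 0.6219 -0.1113  0.095 ] -1.2 shift [-0.0127, 0.0026, 0.2796] turn [-0.0004, -0.0005, 0.002]
[ 0.6219 -0.1113  0.0835] -1.2 shift [-0.0127, 0.0026, 0.3256] turn [-0.0004, -0.0005, 0.002]
([0.775, -0.0785], 172.7, 'rms', np.float64(13.15), 'z', 0.1144, 'n', 1043) in tool [ 3.260e-02  1.531e-01 -1.000e-04]
([0.6223, -0.106], 358.8, 'rms', np.float64(0.79), 'z', 0.152, 'n', 7380) in tool [0.0024 0.0009 0.    ]
```

>>> servo_tool --commands '[[[-0.013,0.003,0.08],[0,0,0.002]],[[-0.013,0.003,0.16],[0,0,0.002]],[[-0.013,0.003,0.23],[0,0,0.002]],[[-0.013,0.003,0.28],[0,0,0.002]],[[-0.013,0.003,0.31],[0,0,0.002]],[[-0.013,0.003,0.32],[0,0,0.002]],[[-0.013,0.003,0.33],[0,0,0.002]],[[-0.013,0.003,0.334],[0,0,0.002]],[[-0.013,0.003,0.334],[0,0,0.002]]]'

```text
clock: 35.65
tcp_pos: [0.6213, -0.1134, 0.0836]
orientation: [-2.247, -2.194, -0.002]
contact_force: [-5.4, 3.1, 9.3]
grip_width: 0.0301
gripper_force: 45.7
```

>>> servo_tool --commands '[[[0.004,0,-0.006],[0,0,0]],[[0.008,0,-0.006],[0,0,0]],[[0.01,0,-0.002],[0,0,0]],[[0.01,0,0.002],[0,0,0]],[[0.01,0,0.004],[0,0,0]]]'

```text
clock: 36.15
tcp_pos: [0.6223, -0.1124, 0.0841]
orientation: [2.248, 2.192, 0.003]
contact_force: [-8.9, 1.7, 27.4]
grip_width: 0.0304
gripper_force: 47.5
```

>>> servo_tool --commands '[[[0,0,-0.01],[0,0,0]],[[0,0,-0.012],[0,0,0]],[[0,0,-0.012],[0,0,0]]]'

```text
clock: 36.45
tcp_pos: [0.6223, -0.1113, 0.0846]
orientation: [2.247, 2.194, 0.002]
contact_force: [-0.3, 0.3, 6.2]
grip_width: 0.0297
gripper_force: 45.4
```

```bash
python3 - <<'E'
from h import *
print(tool().round(4).tolist())
im,P,m,E=grab('wrist'); np.savez('w13.npz',P=P,im=im)
cv2.imwrite('pics/w13.png',cv2.resize(im[200:400,220:420,::-1],(600,600),interpolation=cv2.INTER_CUBIC))
T=tool()
for s in slabs(im,P,(.05,.1)): print(s,'in tool',(T[:3,:3].T@(np.array([*s[0],T[2,3]])-T[:3,3])).round(4))
E
```

```text
[[0.024, 0.9997, 0.0017, 0.6223], [0.9997, -0.024, -0.0002, -0.1113], [-0.0001, 0.0017, -1.0, 0.0846], [0.0, 0.0, 0.0, 1.0]]
([0.6231, -0.1095], 358.2, 'rms', np.float64(0.46), 'z', 0.0718, 'n', 7398) in tool [0.0018 0.0008 0.    ]
```

View pics/w13.png

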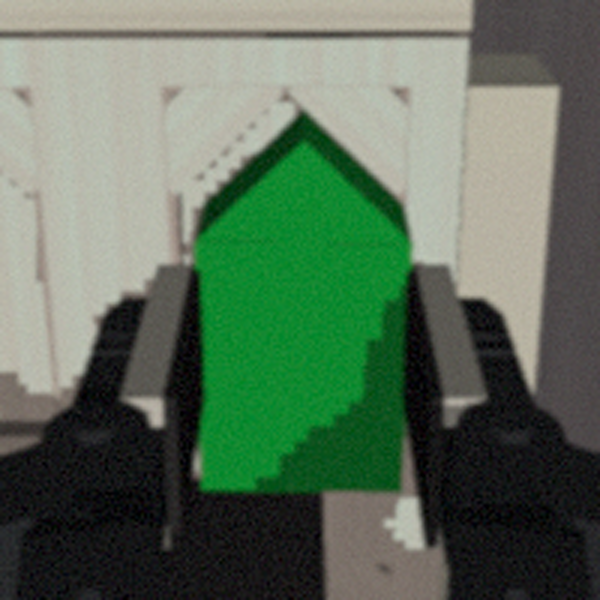

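The crop shows the slab's bottom tip at (303,112) and the pocket's tip at (288,97). The slab is about 2.3 mm too far along +x, while y is right. Next I'll shift it by -x.

>>> servo_tool --commands '[[[0,-0.005,-0.006],[0,0,-0.002]],[[0,-0.009,-0.006],[0,0,-0.002]],[[0,-0.009,-0.002],[0,0,-0.002]],[[0,-0.009,0.004],[0,0,-0.002]],[[0,-0.009,0.01],[0,0,-0.002]],[[0,-0.009,0.014],[0,0,-0.002]]]'

```text
clock: 37.1
tcp_pos: [0.6191, -0.1111, 0.0802]
orientation: [-2.244, -2.198, 0.0]
contact_force: [0.6, -0.1, -0.9]
grip_width: 0.0305
gripper_force: 44.7
```

>>> servo_tool --commands '[[[0,0,0.006],[0,0,0]],[[0,0,0.01],[0,0,0]],[[0,0,0.01],[0,0,0]]]'

```text
clock: 37.4
tcp_pos: [0.6192, -0.1112, 0.0788]
orientation: [-2.244, -2.198, -0.001]
contact_force: [-3.5, 0.8, 7.3]
grip_width: 0.0305
gripper_force: 45.5
```

>>> servo_tool --commands '[[[0,0,0],[0,0,0]],[[0,0,0],[0,0,0]],[[0,0,0],[0,0,0]],[[0,0,-0.1],[0,0,0]],[[0,0,-0.25],[0,0,0]],[[0,0,-0.4],[0,0,0]],[[0.1,0,-0.5],[0,0,0]],[[0.25,0,-0.6],[0,0,0]],[[0.45,0,-0.6],[0,0,0]],[[0.65,0,-0.6],[0,0,-0.05]],[[0.85,0,-0.6],[0,0,-0.14]],[[1,0,-0.6],[0,0,-0.23]],[[1,0,-0.6],[0,0,-0.32]],[[1,0,-0.6],[0,0,-0.41]],[[1,0,-0.6],[0,0,-0.5]],[[1,0,-0.6],[0,0,-0.5]],[[1,0,-0.6],[0,0,-0.5]]]' --claw 0.5

```text
clock: 39.1
tcp_pos: [0.6244, 0.1386, 0.228]
orientation: [-1.238, -2.887, -0.0]
contact_force: [0.5, -0.8, -0.5]
grip_width: 0.0425
gripper_force: 0.0
```

```bash
python3 - <<'E'
from h import *
o=r.get_obs(); print(o['tcp_pos'],o['grip_width'],o['joints'].round(2))
im,P,m,E=grab('wrist')
for s in slabs(im,P,(-.005,.08)): print(s); ex([*s[0],.1],s[1])
im,P,m,E=grab('top')
for s in slabs(im,P,(-.005,.08)): print('top',s)
E
```

```text
[0.62439218 0.13856051 0.227975  ] 0.04252396046816624 [-0.8   0.51  0.68  1.7  -0.36  1.06  0.76]
([0.6326, 0.3044], 44.0, 'rms', np.float64(1.13), 'z', 0.014, 'n', 2279)
[0.6326 0.3044 0.1   ] 44.0 shift [0.4578, 0.4812, 0.5117] turn [-0.0001, -0.0001, -0.0046]
([0.783, -0.0642], 277.2, 'rms', np.float64(25.21), 'z', 0.022, 'n', 94)
[ 0.783  -0.0642  0.1   ] 277.2 shift [-1.0249, -0.0996, 0.5115] turn [-0.0002, 0.0, 1.4043]
top ([0.631, 0.3163], 265.0, 'rms', np.float64(18.89), 'z', 0.0133, 'n', 64)
top ([0.6169, -0.1104], 357.5, 'rms', np.float64(2.78), 'z', 0.0653, 'n', 333)
top ([0.5233, 0.369], 312.3, 'rms', np.float64(2.63), 'z', 0.0136, 'n', 325)
```

>>> servo_tool --commands '[[[0.15,0.16,0.1],[0,0,-0.005]],[[0.3,0.32,0.25],[0,0,-0.005]],[[0.42,0.44,0.4],[0,0,-0.005]],[[0.458,0.481,0.5],[0,0,-0.005]],[[0.458,0.481,0.6],[0,0,-0.005]],[[0.458,0.481,0.7],[0,0,-0.005]],[[0.458,0.481,0.7],[0,0,-0.005]],[[0.458,0.481,0.7],[0,0,-0.005]]]' --claw 0.4

```text
clock: 40.0
tcp_pos: [0.6323, 0.304, 0.0533]
orientation: [1.223, 2.893, -0.001]
contact_force: [1.6, -0.1, 0.2]
grip_width: 0.0511
gripper_force: 0.0
```

```bash
python3 - <<'E'
from h import *
ex([.6326,.3044,.0262],44)
E
```

```text
[0.6326 0.3044 0.0262] 44 shift [0.0004, 0.0019, 0.1085] turn [-0.0004, 0.0005, 0.0017]
```

>>> servo_tool --commands '[[[0,0.002,0.05],[0,0,0]],[[0,0.002,0.09],[0,0,0]],[[0,0.002,0.108],[0,0,0]],[[0,0.002,0.108],[0,0,0]],[[0,0.002,0.108],[0,0,0]]]'

```text
clock: 40.5
tcp_pos: [0.6325, 0.3049, 0.0262]
orientation: [1.221, 2.894, 0.0]
contact_force: [-1.1, -0.1, 0.3]
grip_width: 0.0512
gripper_force: 0.0
```

>>> servo_tool --commands '[[[0,0,0],[0,0,0]],[[0,0,0],[0,0,0]],[[0,0,0],[0,0,0]],[[0,0,0],[0,0,0]],[[0,0,0],[0,0,0]],[[0,0,0],[0,0,0]]]' --claw 1

```text
clock: 41.1
tcp_pos: [0.6329, 0.3051, 0.0268]
orientation: [1.221, 2.894, 0.002]
contact_force: [-0.6, -0.7, 6.2]
grip_width: 0.0305
gripper_force: 45.1
```

>>> servo_tool --commands '[[[0,0,-0.1],[0,0,0]],[[0,0,-0.25],[0,0,0]],[[0,0,-0.4],[0,0,0]],[[0,0,-0.55],[0,0,0]],[[0,0,-0.55],[0,0,0]],[[0,0,-0.55],[0,0,0]]]'

```text
clock: 41.7
tcp_pos: [0.6324, 0.3052, 0.1641]
orientation: [1.221, 2.894, 0.002]
contact_force: [0.1, -0.2, -0.8]
grip_width: 0.0303
gripper_force: 44.7
```

```bash
cat >> h.py <<'E'
def held(im,P,T):
    g=[s for s in slabs(im,P,(T[2,3]-.03,T[2,3]+.03)) if s[-1]>3000]
    for s in g: print(s,'in tool',(T[:3,:3].T@(np.array([*s[0],T[2,3]])-T[:3,3])).round(4),'tool yaw',np.degrees(np.arctan2(T[1,1],T[0,1])).round(1))
E
python3 - <<'E'
from h import *
im,P,m,E=grab('wrist'); T=tool(); held(im,P,T)
ex([.6189-0,-.2002-.002,.165],-1.2);ex([.6205,.05,.165],-1.2)
E
```

```text
([0.6331, 0.3057], 44.1, 'rms', np.float64(0.8), 'z', 0.1512, 'n', 7267) in tool [-0.0006  0.0015 -0.    ] tool yaw 44.3
[ 0.6189 -0.2022  0.165 ] -1.2 shift [-1.4174, -1.4526, -0.0086] turn [-0.0008, -0.0002, 0.5052]
[0.6205 0.05   0.165 ] -1.2 shift [-0.6995, -0.7438, -0.0088] turn [-0.0008, -0.0002, 0.5052]
```

>>> servo_tool --commands '[[[-0.06,-0.06,-0.01],[0,0,0.08]],[[-0.18,-0.19,-0.01],[0,0,0.16]],[[-0.32,-0.34,-0.01],[0,0,0.25]],[[-0.46,-0.49,-0.01],[0,0,0.34]],[[-0.6,-0.63,-0.01],[0,0,0.42]],[[-0.74,-0.77,-0.01],[0,0,0.505]],[[-0.88,-0.91,-0.01],[0,0,0.505]],[[-0.96,-0.98,-0.01],[0,0,0.505]],[[-0.96,-0.98,-0.01],[0,0,0.505]],[[-0.96,-0.98,-0.01],[0,0,0.505]],[[-0.96,-0.98,-0.01],[0,0,0.505]]]'

```text
clock: 42.85
tcp_pos: [0.6239, -0.036, 0.1648]
orientation: [-2.241, -2.199, 0.002]
contact_force: [-0.3, 0.7, -0.2]
grip_width: 0.0303
gripper_force: 44.6
```

```bash
python3 - <<'E'
from h import *
im,P,m,E=grab('wrist'); T=tool(); print(T[:3,3]);held(im,P,T)
ex([.6176,-.1994,.165],-1.2);ex([.6176,-.1994,.088],-1.2)
E
```

```text
[ 0.62407411 -0.03580135  0.16497264]
([0.6248, -0.0355], 359.0, 'rms', np.float64(0.76), 'z', 0.1519, 'n', 7399) in tool [ 0.0003  0.0007 -0.    ] tool yaw -1.0
[ 0.6176 -0.1994  0.165 ] -1.2 shift [-0.6548, -0.014, -0.0005] turn [-0.0011, -0.0004, 0.0017]
[ 0.6176 -0.1994  0.088 ] -1.2 shift [-0.6549, -0.0134, 0.3075] turn [-0.0011, -0.0004, 0.0017]
```

>>> servo_tool --commands '[[[-0.1,-0.003,0],[0,0,0.002]],[[-0.25,-0.006,0],[0,0,0.002]],[[-0.4,-0.01,0],[0,0,0.002]],[[-0.55,-0.013,0],[0,0,0.002]],[[-0.657,-0.013,0],[0,0,0.002]],[[-0.657,-0.013,0.1],[0,0,0.002]],[[-0.657,-0.013,0.2],[0,0,0.002]],[[-0.657,-0.013,0.27],[0,0,0.002]],[[-0.657,-0.013,0.3],[0,0,0.002]],[[-0.657,-0.013,0.3],[0,0,0.002]],[[-0.657,-0.013,0.3],[0,0,0.002]]]'

```text
clock: 44.0
tcp_pos: [0.6182, -0.2019, 0.0918]
orientation: [2.247, 2.195, 0.001]
contact_force: [0.8, 0.2, 0.3]
grip_width: 0.0304
gripper_force: 44.7
```

```bash
python3 - <<'E'
from h import *
im,P,m,E=grab('wrist'); T=tool(); print(T[:3,3]);held(im,P,T)
ex([.6176,-.2001,.0805],-1.2)
E
```

```text
[ 0.61840176 -0.20212802  0.09209653]
([0.6202, -0.1093], 358.0, 'rms', np.float64(0.62), 'z', 0.066, 'n', 10691) in tool [ 0.0928 -0.0004 -0.    ] tool yaw -1.4
([0.619, -0.2012], 358.4, 'rms', np.float64(0.75), 'z', 0.0789, 'n', 7226) in tool [0.0009 0.0006 0.    ] tool yaw -1.4
[ 0.6176 -0.2001  0.0805] -1.2 shift [0.0081, -0.0035, 0.0464] turn [0.001, 0.0003, -0.0017]
```

>>> servo_tool --commands '[[[0.006,-0.003,0],[0,0,-0.002]],[[0.006,-0.003,0.01],[0,0,-0.002]],[[0.006,-0.003,0.02],[0,0,-0.002]],[[0.006,-0.003,0.03],[0,0,-0.002]],[[0.006,-0.003,0.038],[0,0,-0.002]],[[0.006,-0.003,0.044],[0,0,-0.002]],[[0.006,-0.003,0.044],[0,0,-0.002]]]'

```text
clock: 44.75
tcp_pos: [0.6168, -0.2005, 0.0797]
orientation: [-2.244, -2.198, 0.0]
contact_force: [0.5, -0.4, -1.0]
grip_width: 0.0301
gripper_force: 44.7
```

In without contact. Lower to the floor, release and leave.

>>> servo_tool --commands '[[[0,0,0.004],[0,0,0]],[[0,0,0.007],[0,0,0]],[[0,0,0.007],[0,0,0]]]'

```text
clock: 45.05
tcp_pos: [0.617, -0.2006, 0.0788]
orientation: [2.245, 2.198, 0.001]
contact_force: [-2.1, 0.5, 3.7]
grip_width: 0.0301
gripper_force: 45.1
```

>>> servo_tool --commands '[[[0,0,0],[0,0,0]],[[0,0,0],[0,0,0]],[[0,0,0],[0,0,0]],[[0,0,-0.1],[0,0,0]],[[0,0,-0.25],[0,0,0]],[[0,0,-0.4],[0,0,0]],[[0.1,0,-0.5],[0,0,0]],[[0.25,0,-0.6],[0,0,0.05]],[[0.45,0,-0.6],[0,0,0.14]],[[0.65,0,-0.6],[0,0,0.23]],[[0.85,0,-0.6],[0,0,0.32]],[[1,-0.1,-0.6],[0,0,0.41]],[[1,-0.2,-0.6],[0,0,0.5]],[[1,-0.3,-0.6],[0,0,0.5]],[[1,-0.3,-0.6],[0,0,0.5]]]' --claw 0.5

```text
clock: 46.55
tcp_pos: [0.5442, 0.0514, 0.2276]
orientation: [-2.913, -1.171, 0.004]
contact_force: [-0.3, 0.1, 0.5]
grip_width: 0.0429
gripper_force: 0.0
```

```bash
python3 - <<'E'
from h import *
ex([.50,.26,.24],-45)
E
```

```text
[0.5  0.26 0.24] -45 shift [0.4499, -0.7248, -0.0483] turn [-0.0017, 0.001, -0.0132]
```

>>> servo_tool --commands '[[[0.11,-0.18,-0.05],[0,0,0]],[[0.22,-0.36,-0.05],[0,0,0]],[[0.33,-0.54,-0.05],[0,0,0]],[[0.43,-0.7,-0.05],[0,0,0]],[[0.43,-0.7,-0.05],[0,0,0]],[[0.43,-0.7,-0.05],[0,0,0]],[[0.43,-0.7,-0.05],[0,0,0]]]' --claw 0.4

```text
clock: 47.25
tcp_pos: [0.5043, 0.2502, 0.241]
orientation: [2.915, 1.169, 0.001]
contact_force: [0.2, -0.8, 0.5]
grip_width: 0.0511
gripper_force: 0.0
```

```bash
python3 - <<'E'
from h import *
im,P,m,E=grab('wrist','w14.png'); print(tool()[:3,3],r.get_obs()['joints'].round(2))
for s in slabs(im,P): print(s); ex([*s[0],.06],s[1]-360)
im,P,m,E=grab('top','t14.png')
for s in slabs(im,P,(-.005,.08)): print('top',s)
E
```

```text
[0.50434368 0.24959281 0.2410578 ] [-1.43  0.59  1.24  1.89 -0.62  1.12 -0.77]
([0.5267, 0.371], 309.6, 'rms', np.float64(1.2), 'z', 0.014, 'n', 1993)
[0.5267 0.371  0.06  ] -50.39999999999998 shift [0.3997, -0.2902, 0.7241] turn [0.0004, -0.0001, 0.0448]
([0.4216, 0.3049], 317.0, 'rms', np.float64(1.45), 'z', 0.014, 'n', 1451)
[0.4216 0.3049 0.06  ] -43.0 shift [-0.0871, -0.3889, 0.724] turn [0.0004, -0.0001, -0.0375]
top ([0.6165, -0.1103], 358.1, 'rms', np.float64(2.75), 'z', 0.0655, 'n', 331)
top ([0.6147, -0.2013], 356.9, 'rms', np.float64(2.79), 'z', 0.0655, 'n', 335)
top ([0.4178, 0.303], 318.4, 'rms', np.float64(1.94), 'z', 0.014, 'n', 320)
```

>>> servo_tool --commands '[[[0.1,-0.07,0.15],[0,0,0.035]],[[0.2,-0.15,0.3],[0,0,0.035]],[[0.3,-0.22,0.45],[0,0,0.035]],[[0.4,-0.29,0.58],[0,0,0.035]],[[0.4,-0.29,0.68],[0,0,0.035]],[[0.4,-0.29,0.724],[0,0,0.035]],[[0.4,-0.29,0.724],[0,0,0.035]],[[0.4,-0.29,0.724],[0,0,0.035]]]'

```text
clock: 48.15
tcp_pos: [0.5269, 0.3717, 0.0613]
orientation: [2.947, 1.087, 0.002]
contact_force: [-0.1, -0.1, 0.4]
grip_width: 0.0517
gripper_force: 0.0
```

```bash
python3 - <<'E'
from h import *
print(r.get_obs()['joints'].round(2))
ex([.5267,.371,.0262],-49.5)
E
```

```text
[-1.33  0.9   0.96  1.81 -0.91  0.95 -0.83]
[0.5267 0.371  0.0262] -49.5 shift [-0.0027, 0.0017, 0.1403] turn [0.0005, -0.0009, -0.0]
```

>>> servo_tool --commands '[[[-0.003,0.002,0.06],[0,0,0]],[[-0.003,0.002,0.11],[0,0,0]],[[-0.003,0.002,0.14],[0,0,0]],[[-0.003,0.002,0.14],[0,0,0]],[[-0.003,0.002,0.14],[0,0,0]]]'

```text
clock: 48.65
tcp_pos: [0.5254, 0.3723, 0.0247]
orientation: [2.946, 1.091, -0.0]
contact_force: [1.4, -0.7, 0.7]
grip_width: 0.0514
gripper_force: 0.0
```

>>> servo_tool --commands '[[[0,0,0],[0,0,0]],[[0,0,0],[0,0,0]],[[0,0,0],[0,0,0]],[[0,0,0],[0,0,0]],[[0,0,0],[0,0,0]],[[0,0,0],[0,0,0]]]' --claw 1

```text
clock: 49.25
tcp_pos: [0.5259, 0.3725, 0.0255]
orientation: [-2.946, -1.091, -0.002]
contact_force: [-0.9, 0.2, 6.6]
grip_width: 0.0304
gripper_force: 45.1
```

>>> servo_tool --commands '[[[0,0,-0.1],[0,0,0]],[[0,0,-0.25],[0,0,0]],[[0,0,-0.4],[0,0,0]],[[0,0,-0.55],[0,0,0]],[[0,0,-0.55],[0,0,0]],[[0,0,-0.55],[0,0,0]]]'

```text
clock: 49.85
tcp_pos: [0.5253, 0.3727, 0.1626]
orientation: [-2.945, -1.091, -0.001]
contact_force: [0.7, 0.6, -1.7]
grip_width: 0.0302
gripper_force: 44.7
```

```bash
python3 - <<'E'
from h import *
im,P,m,E=grab('wrist'); T=tool(); held(im,P,T)
ex([.565,.12,.165],-1.2); ex([.5612,-.108,.165],-1.2)
E
```

```text
([0.5254, 0.3723], 311.1, 'rms', np.float64(0.57), 'z', 0.151, 'n', 7438) in tool [ 0.0005  0.0007 -0.    ] tool yaw -49.3
[0.565 0.12  0.165] -1.2 shift [-0.5358, 0.8714, -0.0146] turn [-0.0008, 0.0004, -0.5347]
[ 0.5612 -0.108   0.165 ] -1.2 shift [-1.1418, 1.5532, -0.0144] turn [-0.0008, 0.0004, -0.5347]
```

>>> servo_tool --commands '[[[-0.06,0.09,-0.01],[0,0,-0.09]],[[-0.15,0.24,-0.015],[0,0,-0.18]],[[-0.25,0.4,-0.015],[0,0,-0.27]],[[-0.35,0.56,-0.015],[0,0,-0.36]],[[-0.45,0.73,-0.015],[0,0,-0.45]],[[-0.54,0.87,-0.015],[0,0,-0.535]],[[-0.6,0.95,-0.015],[0,0,-0.535]],[[-0.6,0.95,-0.015],[0,0,-0.535]],[[-0.6,0.95,-0.015],[0,0,-0.535]],[[-0.6,0.95,-0.015],[0,0,-0.535]]]'

```text
clock: 50.9
tcp_pos: [0.5657, 0.0961, 0.165]
orientation: [-2.241, -2.2, 0.002]
contact_force: [0.0, 0.3, -0.7]
grip_width: 0.0308
gripper_force: 44.7
```

```bash
python3 - <<'E'
from h import *
im,P,m,E=grab('wrist'); T=tool(); print(T[:3,3],r.get_obs()['joints'].round(2));held(im,P,T)
ex([.5612,-.1085,.165],-1.2);ex([.5612,-.1085,.088],-1.2)
E
```

```text
[0.56580932 0.09628015 0.16515057] [-0.93  0.56  0.89  1.92 -0.55  0.92  0.22]
([0.5664, 0.0954], 359.2, 'rms', np.float64(0.43), 'z', 0.1534, 'n', 7452) in tool [-0.0009  0.0006 -0.    ] tool yaw -1.0
[ 0.5612 -0.1085  0.165 ] -1.2 shift [-0.8193, -0.0035, 0.0007] turn [-0.0009, 0.0001, 0.0017]
[ 0.5612 -0.1085  0.088 ] -1.2 shift [-0.8193, -0.003, 0.3087] turn [-0.0009, 0.0001, 0.0017]
```

>>> servo_tool --commands '[[[-0.1,0,0],[0,0,0.002]],[[-0.25,-0.002,0],[0,0,0.002]],[[-0.4,-0.003,0],[0,0,0.002]],[[-0.55,-0.003,0],[0,0,0.002]],[[-0.7,-0.003,0],[0,0,0.002]],[[-0.8,-0.003,0],[0,0,0.002]],[[-0.816,-0.003,0.05],[0,0,0.002]],[[-0.816,-0.003,0.15],[0,0,0.002]],[[-0.816,-0.003,0.25],[0,0,0.002]],[[-0.816,-0.003,0.3],[0,0,0.002]],[[-0.816,-0.003,0.3],[0,0,0.002]],[[-0.816,-0.003,0.3],[0,0,0.002]]]'

```text
clock: 52.15
tcp_pos: [0.5616, -0.1088, 0.0912]
orientation: [2.247, 2.196, -0.0]
contact_force: [-0.8, -0.7, 0.0]
grip_width: 0.0308
gripper_force: 44.7
```

```bash
python3 - <<'E'
from h import *
im,P,m,E=grab('wrist'); T=tool(); print(T[:3,3]);held(im,P,T)
ex([.5612,-.1076,.079],-1.2)
E
```

```text
[ 0.56198889 -0.10911454  0.0917342 ]
([0.6187, -0.1073], 1.3, 'rms', np.float64(3.84), 'z', 0.066, 'n', 6115) in tool [0.0031 0.0567 0.0001] tool yaw -1.3
([0.5626, -0.1095], 359.4, 'rms', np.float64(0.56), 'z', 0.0797, 'n', 7501) in tool [-0.0004  0.0006  0.    ] tool yaw -1.3
[ 0.5612 -0.1076  0.079 ] -1.2 shift [0.006, -0.0034, 0.0509] turn [0.0007, 0.0001, -0.0015]
```

>>> servo_tool --commands '[[[0.006,-0.003,0],[0,0,0]],[[0.006,-0.003,0.01],[0,0,0]],[[0.006,-0.003,0.02],[0,0,0]],[[0.006,-0.003,0.03],[0,0,0]],[[0.006,-0.003,0.04],[0,0,0]],[[0.006,-0.003,0.047],[0,0,0]],[[0.006,-0.003,0.047],[0,0,0]]]'

```text
clock: 52.9
tcp_pos: [0.5604, -0.108, 0.079]
orientation: [-2.248, -2.194, 0.0]
contact_force: [0.6, 0.4, -0.7]
grip_width: 0.0309
gripper_force: 44.7
```

>>> servo_tool --commands '[[[0,0,0.004],[0,0,0]],[[0,0,0.008],[0,0,0]],[[0,0,0.008],[0,0,0]]]'

```text
clock: 53.2
tcp_pos: [0.5606, -0.108, 0.0775]
orientation: [-2.248, -2.194, -0.0]
contact_force: [-1.8, 0.4, 2.8]
grip_width: 0.0304
gripper_force: 45.0
```

>>> servo_tool --commands '[[[0,0,0],[0,0,0]],[[0,0,0],[0,0,0]],[[0,0,0],[0,0,0]],[[0,0,-0.1],[0,0,0]],[[0,0,-0.25],[0,0,0]],[[0,0,-0.4],[0,0,0]],[[0.1,0,-0.5],[0,0,0]],[[0.25,0,-0.6],[0,0,0.05]],[[0.45,-0.05,-0.6],[0,0,0.14]],[[0.65,-0.1,-0.6],[0,0,0.23]],[[0.85,-0.15,-0.6],[0,0,0.32]],[[1,-0.2,-0.6],[0,0,0.41]],[[1,-0.25,-0.6],[0,0,0.46]],[[1,-0.25,-0.6],[0,0,0.46]],[[1,-0.25,-0.6],[0,0,0.46]]]' --claw 0.5

```text
clock: 54.7
tcp_pos: [0.5043, 0.1429, 0.2274]
orientation: [2.877, 1.26, 0.001]
contact_force: [0.7, 0.2, -0.6]
grip_width: 0.043
gripper_force: 0.0
```

```bash
python3 - <<'E'
from h import *
im,P,m,E=grab('wrist'); print(tool()[:3,3],r.get_obs()['joints'].round(2))
for s in slabs(im,P,(-.005,.08)): print(s); ex([*s[0],.1],s[1]-360)
im,P,m,E=grab('top')
for s in slabs(im,P,(-.005,.08)): print('top',s)
ex([.44,.25,.2],-42)
E
```

```text
[0.50463526 0.14242889 0.22757255] [-1.3   0.52  1.24  1.99 -0.57  1.05 -0.55]
([0.4214, 0.3048], 317.7, 'rms', np.float64(1.1), 'z', 0.014, 'n', 1988)
[0.4214 0.3048 0.1   ] -42.30000000000001 shift [0.2505, -0.6857, 0.5101] turn [0.0003, -0.0004, -0.0051]
([0.62, -0.1084], 359.1, 'rms', np.float64(1.72), 'z', 0.0658, 'n', 1692)
[ 0.62   -0.1084  0.1   ] -0.8999999999999773 shift [-0.4236, 1.0197, 0.5105] turn [0.0004, -0.0003, -0.4651]
([0.5619, -0.1096], 358.9, 'rms', np.float64(2.58), 'z', 0.0659, 'n', 1500)
[ 0.5619 -0.1096  0.1   ] -1.1000000000000227 shift [-0.5849, 0.8524, 0.5104] turn [0.0004, -0.0003, -0.4629]
([0.6182, -0.2036], 337.8, 'rms', np.float64(9.65), 'z', 0.066, 'n', 600)
[ 0.6182 -0.2036  0.1   ] -22.19999999999999 shift [-0.7081, 1.273, 0.5105] turn [0.0004, -0.0003, -0.2285]
top ([0.6167, -0.1107], 358.4, 'rms', np.float64(2.74), 'z', 0.0653, 'n', 335)
top ([0.6144, -0.201], 356.9, 'rms', np.float64(2.55), 'z', 0.0655, 'n', 335)
top ([0.5578, -0.1098], 359.6, 'rms', np.float64(3.09), 'z', 0.0657, 'n', 330)
[0.44 0.25 0.2 ] -42 shift [0.14, -0.4831, 0.1104] turn [0.0003, -0.0005, -0.009]
```

>>> servo_tool --commands '[[[0.06,-0.16,0.1],[0,0,-0.003]],[[0.12,-0.32,0.2],[0,0,-0.003]],[[0.18,-0.48,0.3],[0,0,-0.003]],[[0.25,-0.64,0.4],[0,0,-0.003]],[[0.25,-0.686,0.5],[0,0,-0.003]],[[0.25,-0.686,0.6],[0,0,-0.003]],[[0.25,-0.686,0.66],[0,0,-0.003]],[[0.25,-0.686,0.66],[0,0,-0.003]],[[0.25,-0.686,0.66],[0,0,-0.003]]]' --claw 0.4

```text
clock: 55.7
tcp_pos: [0.4218, 0.3051, 0.0628]
orientation: [-2.877, -1.263, -0.001]
contact_force: [0.5, 0.7, 0.2]
grip_width: 0.0512
gripper_force: 0.0
```

```bash
python3 - <<'E'
from h import *
print(r.get_obs()['joints'].round(2))
ex([.4214,.3048,.0268],-42)
E
```

```text
[-1.45  0.74  0.96  2.11 -0.9   0.78 -0.65]
[0.4214 0.3048 0.0268] -42 shift [-0.0019, -0.0005, 0.144] turn [0.0001, -0.0003, -0.0067]
```

>>> servo_tool --commands '[[[-0.002,0,0.06],[0,0,-0.005]],[[-0.002,0,0.11],[0,0,-0.005]],[[-0.002,0,0.142],[0,0,-0.005]],[[-0.002,0,0.142],[0,0,-0.005]],[[-0.002,0,0.142],[0,0,-0.005]]]'

```text
clock: 56.2
tcp_pos: [0.4206, 0.3054, 0.027]
orientation: [2.871, 1.276, 0.0]
contact_force: [0.1, 0.6, 0.0]
grip_width: 0.0512
gripper_force: 0.0
```

>>> servo_tool --commands '[[[0,0,0],[0,0,0]],[[0,0,0],[0,0,0]],[[0,0,0],[0,0,0]],[[0,0,0],[0,0,0]],[[0,0,0],[0,0,0]],[[0,0,0],[0,0,0]]]' --claw 1

```text
clock: 56.8
tcp_pos: [0.4207, 0.3057, 0.0275]
orientation: [-2.87, -1.276, -0.001]
contact_force: [-1.9, 0.0, 6.1]
grip_width: 0.0302
gripper_force: 44.4
```

>>> servo_tool --commands '[[[0,0,-0.1],[0,0,0]],[[0,0,-0.25],[0,0,0]],[[0,0,-0.4],[0,0,0]],[[0,0,-0.55],[0,0,0]],[[0,0,-0.55],[0,0,0]],[[0,0,-0.55],[0,0,0]]]'

```text
clock: 57.4
tcp_pos: [0.4203, 0.306, 0.1649]
orientation: [-2.869, -1.277, -0.002]
contact_force: [-0.5, 0.1, -0.4]
grip_width: 0.0302
gripper_force: 45.0
```

```bash
python3 - <<'E'
from h import *
im,P,m,E=grab('wrist'); T=tool(); held(im,P,T); print(r.get_obs()['joints'].round(2))
ex([.52,.06,.165],-1.2); ex([.5593,-.1988,.165],-1.2)
E
```

```text
([0.4209, 0.3058], 318.0, 'rms', np.float64(0.61), 'z', 0.1513, 'n', 7206) in tool [ 0.0009  0.0007 -0.    ] tool yaw -42.0
[-1.59  0.61  1.16  2.06 -0.71  0.95 -0.78]
[0.52  0.06  0.165] -1.2 shift [-0.4613, 0.9557, -0.0046] turn [-0.0005, -0.0, -0.4537]
[ 0.5593 -0.1988  0.165 ] -1.2 shift [-1.125, 1.7655, -0.005] turn [-0.0005, -0.0, -0.4537]
```

>>> servo_tool --commands '[[[-0.05,0.1,-0.005],[0,0,-0.09]],[[-0.12,0.25,-0.005],[0,0,-0.18]],[[-0.2,0.42,-0.005],[0,0,-0.27]],[[-0.28,0.58,-0.005],[0,0,-0.36]],[[-0.36,0.75,-0.005],[0,0,-0.45]],[[-0.44,0.9,-0.005],[0,0,-0.454]],[[-0.461,0.956,-0.005],[0,0,-0.454]],[[-0.461,0.956,-0.005],[0,0,-0.454]],[[-0.461,0.956,-0.005],[0,0,-0.454]]]'

```text
clock: 58.35
tcp_pos: [0.5197, 0.0601, 0.1645]
orientation: [-2.244, -2.197, 0.003]
contact_force: [-0.6, -0.1, 0.1]
grip_width: 0.03
gripper_force: 45.0
```

```bash
python3 - <<'E'
from h import *
im,P,m,E=grab('wrist'); T=tool(); print(T[:3,3],r.get_obs()['joints'].round(2));held(im,P,T)
ex([.5593,-.1988,.165],-1.2)
E
```

```text
[0.5196616  0.06085206 0.16457406] [-0.95  0.48  0.93  2.04 -0.51  0.87  0.25]
([0.5204, 0.0597], 358.8, 'rms', np.float64(0.54), 'z', 0.1509, 'n', 7284) in tool [-0.0011  0.0008 -0.    ] tool yaw -1.1
[ 0.5593 -0.1988  0.165 ] -1.2 shift [-1.0353, 0.1791, -0.002] turn [-0.0014, 0.0, 0.0007]
```

>>> servo_tool --commands '[[[-0.1,0.02,0],[0,0,0]],[[-0.25,0.04,0],[0,0,0]],[[-0.42,0.07,0],[0,0,0]],[[-0.6,0.1,0],[0,0,0]],[[-0.77,0.14,0],[0,0,0]],[[-0.93,0.17,0],[0,0,0]],[[-1,0.179,0],[0,0,0]],[[-1,0.179,0.05],[0,0,0]],[[-1,0.179,0.15],[0,0,0]],[[-1,0.179,0.25],[0,0,0]],[[-1,0.179,0.285],[0,0,0]],[[-1,0.179,0.285],[0,0,0]],[[-1,0.179,0.285],[0,0,0]]]'

```text
clock: 59.7
tcp_pos: [0.5603, -0.1898, 0.0937]
orientation: [2.242, 2.2, -0.001]
contact_force: [0.9, -3.8, 1.6]
grip_width: 0.0302
gripper_force: 65.5
```

```bash
python3 - <<'E'
from h import *
im,P,m,E=grab('wrist'); T=tool(); print(T[:3,3],r.get_obs()['grip_width']);held(im,P,T)
ex([.5593,-.199,.0815],-1.2)
E
```

```text
[ 0.5602543  -0.18981544  0.0938177 ] 0.03025321513848594
([0.5614, -0.1083], 359.1, 'rms', np.float64(0.78), 'z', 0.066, 'n', 9615) in tool [ 0.0815 -0.0004 -0.    ] tool yaw -1.1
([0.6199, -0.1091], 358.3, 'rms', np.float64(0.56), 'z', 0.066, 'n', 9848) in tool [ 0.0818  0.0581 -0.0001] tool yaw -1.1
([0.5626, -0.1745], 354.2, 'rms', np.float64(14.03), 'z', 0.0915, 'n', 5099) in tool [ 0.0154  0.0021 -0.    ] tool yaw -1.1
([0.6153, -0.1997], 201.6, 'rms', np.float64(4.61), 'z', 0.066, 'n', 4827) in tool [-0.0088  0.0552 -0.    ] tool yaw -1.1
[ 0.5593 -0.199   0.0815] -1.2 shift [-0.0368, -0.0031, 0.0493] turn [-0.0002, 0.0003, 0.0012]
```

The slab's tip came down on the grip bar because y was still 9 mm short. I'll lift and check.

>>> servo_tool --commands '[[[0,0,-0.05],[0,0,0]],[[0,0,-0.12],[0,0,0]],[[-0.03,0,-0.14],[0,0,0]],[[-0.037,-0.003,-0.14],[0,0,0]],[[-0.037,-0.003,-0.14],[0,0,0]],[[-0.037,-0.003,-0.14],[0,0,0]]]'

```text
clock: 60.35
tcp_pos: [0.5587, -0.2001, 0.1289]
orientation: [-2.244, -2.197, 0.0]
contact_force: [-0.2, 0.3, -0.6]
grip_width: 0.0305
gripper_force: 65.2
```

```bash
python3 - <<'E'
from h import *
im,P,m,E=grab('wrist'); T=tool(); print(T[:3,3],r.get_obs()['grip_width'],r.get_obs()['gripper_force']);held(im,P,T)
cv2.imwrite('pics/w15.png',im[150:420,150:490,::-1])
print('bar',top_rect(P,.082,.1,(.5,.68,-.18,-.12)))
hsv=cv2.cvtColor(im,cv2.COLOR_RGB2HSV); g=(hsv[...,0]>45)&(hsv[...,0]<85)&(hsv[...,1]>120)&(P[...,2]>.09)&(P[...,2]<.14)&(abs(P[...,1]+.2)<.05)
q=(P[g]-T[:3,3])@T[:3,:3]; print(np.linalg.lstsq(np.c_[q[:,:2],np.ones(len(q))],q[:,2],rcond=None)[0].round(4), q.min(0).round(4), q.max(0).round(4))
E
```

```text
[ 0.5587562  -0.20004471  0.12878495] 0.030315121080871386 65.15371764544398
([0.5608, -0.1845], 353.2, 'rms', np.float64(13.67), 'z', 0.1267, 'n', 5126) in tool [0.0156 0.0017 0.    ] tool yaw -1.2
bar (5021, array([ 0.5899, -0.1521,  0.0912]), ((0.5903853178024292, -0.15318332612514496), (0.01648700051009655, 0.06995164602994919), 88.74271392822266))
[-0.5159 -0.0018  0.0088] [-0.0246 -0.0266 -0.0104] [0.0315 0.0295 0.0261]
```

View pics/w15.png

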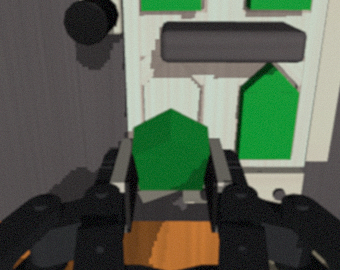

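The crop shows the held slab pitched tip-up by about 27°, while the three seated slabs look fine. I'll set this one down on the open bed and regrip it.

>>> servo_tool --commands '[[[-0.02,-0.1,0],[0,0,0]],[[-0.04,-0.25,0],[0,0,0]],[[-0.06,-0.38,0],[0,0,0]],[[-0.06,-0.39,0.06],[0,0,0]],[[-0.06,-0.39,0.12],[0,0,0]],[[-0.06,-0.39,0.17],[0,0,0]],[[-0.06,-0.39,0.19],[0,0,0]],[[-0.06,-0.39,0.19],[0,0,0]]]'

```text
clock: 61.2
tcp_pos: [0.4614, -0.2131, 0.0808]
orientation: [-2.243, -2.198, 0.002]
contact_force: [-1.1, -0.3, 0.4]
grip_width: 0.0299
gripper_force: 65.2
```

>>> servo_tool --commands '[[[0,0,0.01],[0,0,0]],[[0,0,0.02],[0,0,0]],[[0,0,0.02],[0,0,0]]]'

```text
clock: 61.5
tcp_pos: [0.4619, -0.2135, 0.0771]
orientation: [2.244, 2.198, 0.001]
contact_force: [0.4, 0.0, 1.9]
grip_width: 0.03
gripper_force: 65.4
```

>>> servo_tool --commands '[[[0,0,0.008],[0,0,0]],[[0,0,0.008],[0,0,0]]]'

```text
clock: 61.7
tcp_pos: [0.462, -0.2133, 0.0763]
orientation: [-2.245, -2.198, -0.004]
contact_force: [-4.3, 3.9, 20.7]
grip_width: 0.0305
gripper_force: 67.5
```

>>> servo_tool --commands '[[[0,0,0],[0,0,0]],[[0,0,0],[0,0,0]],[[0,0,0],[0,0,0]],[[0,0,0],[0,0,0]],[[0,0,-0.1],[0,0,0]],[[0,0,-0.25],[0,0,0]],[[0,0,-0.4],[0,0,0]],[[0,0,-0.4],[0,0,0]],[[0,0,-0.4],[0,0,0]]]' --claw 0.4

```text
clock: 62.6
tcp_pos: [0.4618, -0.2131, 0.1752]
orientation: [2.243, 2.198, 0.002]
contact_force: [-0.1, 0.2, -0.2]
grip_width: 0.0511
gripper_force: 0.0
```

```bash
python3 - <<'E'
from h import *
im,P,m,E=grab('wrist'); T=tool(); print(T[:3,3])
for s in slabs(im,P,(.03,.08)):
    if s[-1]>400: print(s); ex([*s[0],.0675],(s[1]+180)%360-180)
E
```

```text
[ 0.46116298 -0.21277367  0.1743654 ]
([0.6196, -0.1088], 357.8, 'rms', np.float64(0.73), 'z', 0.0659, 'n', 4883)
[ 0.6196 -0.1088  0.0675] -2.2000000000000455 shift [0.4285, 0.6253, 0.4275] turn [-0.0002, -0.0004, 0.0115]
([0.5609, -0.1081], 359.4, 'rms', np.float64(0.72), 'z', 0.066, 'n', 4757)
[ 0.5609 -0.1081  0.0675] -0.6000000000000227 shift [0.4265, 0.3905, 0.4276] turn [-0.0002, -0.0004, -0.0063]
([0.4631, -0.1998], 358.7, 'rms', np.float64(0.38), 'z', 0.054, 'n', 3029)
[ 0.4631 -0.1998  0.0675] -1.2999999999999545 shift [0.0518, 0.0068, 0.4275] turn [-0.0002, -0.0004, 0.0015]
([0.6169, -0.1994], 359.4, 'rms', np.float64(1.09), 'z', 0.0659, 'n', 3295)
[ 0.6169 -0.1994  0.0675] -0.6000000000000227 shift [0.0659, 0.6219, 0.4273] turn [-0.0002, -0.0004, -0.0063]
```

>>> servo_tool --commands '[[[0.052,0.005,0.12],[0,0,0]],[[0.052,0.005,0.24],[0,0,0]],[[0.052,0.005,0.34],[0,0,0]],[[0.052,0.005,0.4],[0,0,0]],[[0.052,0.005,0.427],[0,0,0]],[[0.052,0.005,0.427],[0,0,0]],[[0.052,0.005,0.427],[0,0,0]]]'

```text
clock: 63.35
tcp_pos: [0.4628, -0.2005, 0.0681]
orientation: [-2.245, -2.198, 0.0]
contact_force: [0.6, -0.5, -0.8]
grip_width: 0.051
gripper_force: 0.0
```

>>> servo_tool --commands '[[[0,0,0],[0,0,0]],[[0,0,0],[0,0,0]],[[0,0,0],[0,0,0]],[[0,0,0],[0,0,0]],[[0,0,0],[0,0,0]],[[0,0,0],[0,0,0]]]' --claw 1

```text
clock: 63.95
tcp_pos: [0.4634, -0.2005, 0.069]
orientation: [2.244, 2.197, 0.002]
contact_force: [-1.0, 0.1, 5.7]
grip_width: 0.0303
gripper_force: 44.2
```

>>> servo_tool --commands '[[[0,0,-0.1],[0,0,0]],[[0,0,-0.2],[0,0,0]],[[0,0,-0.28],[0,0,0]],[[0,0,-0.28],[0,0,0]],[[0,0,-0.28],[0,0,0]]]'

```text
clock: 64.45
tcp_pos: [0.4632, -0.2, 0.1383]
orientation: [2.244, 2.198, 0.002]
contact_force: [0.6, 0.0, -0.1]
grip_width: 0.0301
gripper_force: 44.8
```

```bash
python3 - <<'E'
from h import *
im,P,m,E=grab('wrist'); T=tool(); print(T[:3,3]); held(im,P,T)
ex([.5593,-.199,.135],-1.2)
E
```

```text
[ 0.46273368 -0.19979025  0.1377063 ]
([0.464, -0.1991], 358.8, 'rms', np.float64(0.57), 'z', 0.1232, 'n', 7245) in tool [0.0007 0.0013 0.    ] tool yaw -1.2
[ 0.5593 -0.199   0.135 ] -1.2 shift [0.011, 0.3861, 0.0108] turn [-0.0001, -0.0003, 0.0004]
```

>>> servo_tool --commands '[[[0.003,0.1,0],[0,0,0]],[[0.006,0.2,0],[0,0,0]],[[0.009,0.3,0],[0,0,0]],[[0.009,0.385,0],[0,0,0]],[[0.009,0.386,0],[0,0,0]],[[0.009,0.386,0.06],[0,0,0]],[[0.009,0.386,0.12],[0,0,0]],[[0.009,0.386,0.17],[0,0,0]],[[0.009,0.386,0.17],[0,0,0]],[[0.009,0.386,0.17],[0,0,0]]]'

```text
clock: 65.5
tcp_pos: [0.5587, -0.2002, 0.095]
orientation: [-2.245, -2.197, 0.001]
contact_force: [0.1, -0.7, 0.5]
grip_width: 0.03
gripper_force: 44.8
```

```bash
python3 - <<'E'
from h import *
im,P,m,E=grab('wrist'); T=tool(); print(T[:3,3]); held(im,P,T)
ex([.5593,-.1994,.0825],-1.2)
E
```

```text
[ 0.55921432 -0.20037935  0.09561937]
([0.6198, -0.1091], 357.9, 'rms', np.float64(0.68), 'z', 0.0662, 'n', 7303) in tool [ 0.0926  0.0586 -0.    ] tool yaw -1.2
([0.5614, -0.1085], 359.1, 'rms', np.float64(0.81), 'z', 0.0663, 'n', 7248) in tool [ 0.0919  0.0002 -0.    ] tool yaw -1.2
([0.6159, -0.1983], 0.5, 'rms', np.float64(3.55), 'z', 0.0662, 'n', 4340) in tool [ 0.0033  0.0566 -0.    ] tool yaw -1.2
([0.5594, -0.1994], 358.3, 'rms', np.float64(0.83), 'z', 0.0799, 'n', 7165) in tool [ 0.001   0.0002 -0.    ] tool yaw -1.2
[ 0.5593 -0.1994  0.0825] -1.2 shift [0.0039, 0.0003, 0.0525] turn [0.0, 0.0001, -0.0003]
```

>>> servo_tool --commands '[[[0.002,0,0.015],[0,0,0]],[[0.002,0,0.025],[0,0,0]],[[0.002,0,0.035],[0,0,0]],[[0.002,0,0.042],[0,0,0]],[[0.002,0,0.048],[0,0,0]],[[0.002,0,0.053],[0,0,0]],[[0.002,0,0.053],[0,0,0]]]'

```text
clock: 66.25
tcp_pos: [0.5593, -0.1996, 0.0821]
orientation: [-2.244, -2.198, 0.0]
contact_force: [-0.1, -0.2, 0.3]
grip_width: 0.0298
gripper_force: 44.8
```

In (the rim would have stopped it at 0.087). Lower to the floor, release, rise and check.

>>> servo_tool --commands '[[[0,0,0.004],[0,0,0]],[[0,0,0.006],[0,0,0]],[[0,0,0.006],[0,0,0]]]'

```text
clock: 66.55
tcp_pos: [0.5595, -0.1996, 0.0811]
orientation: [2.245, 2.198, 0.001]
contact_force: [-1.2, 0.9, 3.1]
grip_width: 0.03
gripper_force: 45.2
```

>>> servo_tool --commands '[[[0,0,0],[0,0,0]],[[0,0,0],[0,0,0]],[[0,0,0],[0,0,0]],[[0,0,-0.1],[0,0,0]],[[0,0,-0.25],[0,0,0]],[[0,0,-0.4],[0,0,0]],[[0,-0.1,-0.55],[0,0,0]],[[0,-0.25,-0.6],[0,0,0]],[[0.1,-0.25,-0.7],[0,0,-0.08]],[[0.2,-0.25,-0.8],[0,0,-0.17]],[[0.2,-0.25,-0.8],[0,0,-0.26]],[[0.2,-0.25,-0.8],[0,0,-0.35]],[[0.2,-0.25,-0.8],[0,0,-0.44]],[[0.2,-0.25,-0.8],[0,0,-0.53]],[[0.2,-0.25,-0.8],[0,0,-0.62]],[[0.2,-0.25,-0.8],[0,0,-0.71]],[[0.2,-0.25,-0.8],[0,0,-0.8]],[[0.2,-0.25,-0.8],[0,0,-0.9]],[[0.2,-0.25,-0.8],[0,0,-1]],[[0.2,-0.25,-0.8],[0,0,-1]]]' --claw 0.5

```text
clock: 68.55
tcp_pos: [0.4978, -0.1485, 0.2808]
orientation: [0.031, 3.141, 0.0]
contact_force: [-0.4, 0.8, -0.6]
grip_width: 0.0428
gripper_force: 0.0
```

```bash
python3 - <<'E'
from h import *
im,P,m,E=grab('wrist','w16.png'); T=tool(); print(T[:3,3])
for s in slabs(im,P,(-.005,.09)):
    if s[-1]<400: continue
    print(s)
hsv=cv2.cvtColor(im,cv2.COLOR_RGB2HSV); g=((hsv[...,0]>45)&(hsv[...,0]<85)&(hsv[...,1]>120)&(P[...,2]>.055)&(P[...,2]<.08)).astype(np.uint8)
n,l,s,c=cv2.connectedComponentsWithStats(g)
for i in range(1,n):
    if s[i,4]>400:
        q=P[l==i]; q=q[q[:,2]>np.median(q[:,2])-.003]; print(q.mean(0).round(4),'slopes',np.linalg.lstsq(np.c_[q[:,:2]-q[:,:2].mean(0),np.ones(len(q))],q[:,2],rcond=None)[0].round(4))
for t,z in [('lever_knob',.072),('lever_pivot',.072)]: print(t,[ray(k['uv'],z,m,E).round(4).tolist() for k in r.mark_of('wrist',t)[:2]])
print('bar',top_rect(P,.082,.105,(.54,.68,-.25,-.06)))
cv2.imwrite('pics/w16c.png',cv2.resize(im[40:340,100:500,::-1],(800,600)))
E
```

```text
[ 0.49780627 -0.1484608   0.28078184]
([0.5592, -0.1987], 358.6, 'rms', np.float64(1.58), 'z', 0.0659, 'n', 1437)
([0.5603, -0.1082], 359.5, 'rms', np.float64(1.24), 'z', 0.0659, 'n', 1397)
([0.6154, -0.1917], 135.4, 'rms', np.float64(14.06), 'z', 0.0658, 'n', 587)
([0.6185, -0.1229], 176.8, 'rms', np.float64(8.17), 'z', 0.0659, 'n', 978)
[ 0.5589 -0.2025  0.0659] slopes [ 0.0075 -0.0037  0.0659]
[ 0.5599 -0.1121  0.0659] slopes [ 0.0064 -0.001   0.0659]
[ 0.6161 -0.1894  0.0658] slopes [ 0.0101 -0.0182  0.0658]
[ 0.6182 -0.1192  0.0659] slopes [ 0.0074 -0.0035  0.0659]
lever_knob [[0.5183, -0.1446, 0.072]]
lever_pivot [[0.5265, -0.0365, 0.072]]
bar (973, array([ 0.5865, -0.1532,  0.0913]), ((0.5901200771331787, -0.153060644865036), (0.015436735935509205, 0.07096678763628006), 88.49947357177734))
```

View pics/w16c.png

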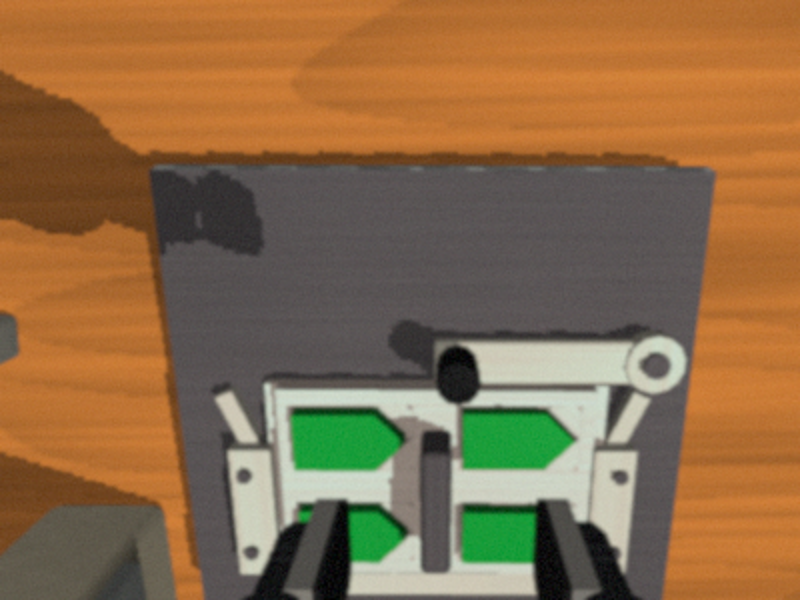

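All four slabs sit flat at 0.066 m, which is the seated height. The lever is parallel behind the plate, with its knob at (458,375), and the plate is still home.

```bash
python3 -c "
from bench import r
print(r.hand_in())"
```

```text
the job is handed in; nothing more can be done
None
```

The job is handed in: the plate is home against the stop, the lever is locked behind it, and all four green slabs sit flat in their own pockets. It took 69 s of the 210 s; one slab tipped on the grip bar on the way in and was set down, regripped and seated.

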